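# Put the grinding bench's tools back in the shadow tray

## Robot

A 6-joint arm with a two-finger parallel gripper is mounted at the origin on the work surface. World frame = base frame: x ahead of the robot, y to its left, z up, the work surface at z = 0. Lengths are in mm, angles in rad, forces in N, time in s.
With the tool pointing down it reaches from about 325 to 750 mm from the base axis. Payload 7.6 kg.
Tool frame: the origin (TCP) lies at the very end of the fingers, on their centre line; the grasp point (between the pads) lies 19 mm behind it (env.grip_depth is the distance from the TCP to the grasp point, in mm); z points along the fingers, y is the direction in which the jaws open and shut (so a half turn about z gives the same grasp; the last joint's range is limited). The gripper opens to 85 mm and grips with 20 to 120 N. Pads are 22 mm wide; open, the fingers measure 114 mm over their backs; the gripper's body (76 mm by 85 mm) begins 54 mm behind the grasp point. The pads swing forward as they close: fully open they stand 13 mm farther back than shut.
Start: joints at [-1.175, 0.052, 1.401, -0, 1.689, -0.07], TCP at [235.824, -469.077, 231.323] pointing down, gripper open.
Joint ranges: [-2.9, 2.9], [-0.91, 2.17], [0.12, 2.37], [-1.06, 4.2], [0.26, 2.73], [-2.93, 2.93]. Speed limits (rad/s): [2.57, 2.57, 3.01, 3.14, 3.14, 3.14].

## Interface

Orientations are given as a unit quaternion [w, x, y, z].
In Python, from rig import env gives the robot as it stands.
- The arm moves only by the tool move_arm, never from a script. Its argument "commands" is a list that holds one entry, the list of rows, each a list of 5 numbers: the opening, from 0 (shut) to 1 (fully open), then the shift along the tool's x, y, z in units of 30 mm (1.0 is 30 mm), then the turn about the tool's z in degrees. In form: [[[grip, dx, dy, dz, spin], ...]]. A call has 1 to 10 rows; each row shifts and turns the pose as measured when the row begins, along the tool's axes as they then stand; what a row does not reach is not made up. A row lasts 1/12 s, in which the tool goes at most 41.7 mm and 7.16 degrees, less where a joint would pass 70% of its speed; a pose out of reach is approached as far as the arm can. A call is refused whole if a number of a shift passes 1 or a number of a turn 7.16, either way. A call with a gripper value outside its range is refused whole. The fingers move at their own pace and stop on an object; "grip_force" is the grip in N (left out, the last holds). Time passes only in rows, so rows that do not move let the fingers close. It gives the time, the measured TCP pose, the force and the opening at its end, in the units of the state.
- env.sense(): the state, without advancing time (a new reading comes with each control period).
- env.grab_frame(name): name is "scene" or "top"; returns a dict with "image" (480x640x3 uint8, blue, green, red), "fx", "fy", "cx", "cy" (pixels), "R" (3x3) and "t" (3): a world point X has camera coordinates R X + t. Camera axes: x right, y down, z forward; pixel columns grow to the right and rows downward; lengths in mm; the calibration is good to about 2 mm. A picture is of the moment at which its call begins. There is no depth.
- env.close_job(): hands the job in, once; it reports no verdict.
Trained networks look in the newest picture that a camera, given by its name, has taken for a name from the list of things; names that differ only in an ending like _2 or _b are one class to them, and where a whole thing is asked for, a point or a joint stands for the part that bears it (a point fixed in the world has none). Each returns a list of dicts, best first, with "score" (0 to 1); they miss things now and then, are a little off and sometimes report something else, mostly with a low value. They report only what shows in the picture. A call takes as long as a camera call. They do not tell look-alikes from the thing itself.
- env.outline_of(camera, label): "mask" (480x640 bool, what is visible of it) and "point" ([row, column] in pixels, amid what is visible of it).
The state is a dict: "time": time; "joint_positions": joint angles; "qvel": joint speeds; "tau": joint torques, N m; "position": TCP position; "eef_rot": TCP orientation; "ft_force": force on the tool from outside, world axes, zero at the start; "wrist_torque": the same for the moment, N m; "grip_width": finger opening in mm.
Only numpy, scipy, OpenCV 4.12 (cv2) and the standard library are available. Lean on these libraries where they do the work, as an engineer would, in place of code of your own. Each camera call takes 0.05 s, during which the arm holds its last target.

## Task

Put the drill-grinding tools away: lay the spanner, the caliper and the scraper each in the pocket cut to its own outline, flat and fully down in the tray. With all three in, slide the tray's retainer bar by its knob across the tools until it is fully home, then let go of everything. Leave the other things on the bench where they are.

Things in the scene. Friction and masses are not known exactly. Their poses are not given: they have to be found in the camera images.
- spanner_mid (a point): Steel spanner lying flat, 152 mm long, 12 mm thick, about 0.2 kg. Point on its shank's middle line, 6 mm above its underside, near its centre of mass: grasp here. x to the open-jaw end, z up. Shank 16 mm wide, from 47 mm behind the point to 35 mm ahead; open-jaw head 44 mm wide reaches 75 mm ahead; round ring end 30 mm across reaches 77 mm behind.
- caliper_mid (a point): Steel caliper lying flat, 150 mm long, about 0.18 kg. Point on its beam's middle line, 6 mm above its underside, near its centre of mass: grasp here. x to the jaw end, y left, z up. Beam 14 mm wide, 10 mm thick, from 85 mm behind the point to 65 mm ahead; jaws and slider (at most 12 mm thick) lie 28 to 65 mm ahead, from 10 mm left to 42 mm right (-y).
- scraper_mid (a point): Scraper lying flat, 155 mm long, about 0.16 kg: wooden handle, wide steel blade. Point on the handle's middle line, 6 mm above its underside: grasp here. x to the handle's end, z up. Handle 22 mm wide, 12 mm thick, from 35 mm behind the point to 75 mm ahead; blade 60 mm wide, 4 mm thick, 34 to 80 mm behind. Centre of mass about 15 mm towards the blade.
- spanner_pocket (a point): Point 6 mm above the white floor of the spanner pocket, where spanner_mid lies when the spanner is seated; axes as the seated spanner's (z up). Jaw head towards the retainer bar's parked side. The pocket is the spanner's outline plus 2.5 mm on every side, 9 mm deep, in a grey foam insert 180 x 80 mm.
- caliper_pocket (a point): Point 6 mm above the white floor of the caliper pocket, where caliper_mid lies when the caliper is seated; axes as the seated caliper's (z up). Jaws towards the retainer bar's parked side. The pocket is the caliper's outline plus 2.5 mm on every side, 9 mm deep, in a grey foam insert 180 x 80 mm.
- scraper_pocket (a point): Point 6 mm above the white floor of the scraper pocket, where scraper_mid lies when the scraper is seated; axes as the seated scraper's (z up). Blade away from the retainer bar's parked side. The pocket is the scraper's outline plus 2.5 mm on every side, 9 mm deep, in a grey foam insert 180 x 80 mm.
- tray: Fixed shadow tray 250 x 270 mm; origin on the bench, x towards the bar's parked end, z up. Three inserts side by side along y, 82 mm apart, in any order: pocket floors 10 mm, foam top 19 mm, seated tools' tops 20 to 22 mm above the bench. A finger channel 48 mm wide, as deep as the pockets, crosses all inserts along y at the pocket points: fingers holding a tool at its point go down in it.
- bar_knob (a point): Middle of the black knob on the retainer bar: 18 mm along the tray's x, 26 mm along its y, 28 mm high (foot 36 mm, top 64 mm above the bench). The steel bar under it spans the tray, 20 mm wide, 8 mm thick, underside 28 mm above the bench: it passes over seated tools and is stopped by one that is not down.
- bar (a joint): Travel of the retainer bar in m along the tray's -x: 0 parked at the tray's +x end, clear of the pockets; 0.075 fully home across the tools, at a stop. It starts between 0 and 0.02, slides stiffly (about 1.5 N) and stays where it is left.
- drill_holder: Bystander: grey round drill holder standing upright, 48 mm across, 75 mm high; origin at its foot.
- oil_can: Bystander: white can, 56 mm across, 100 mm high; origin at its foot.
- drill_block: Bystander: wooden block 60 x 100 x 30 mm with four upright drills, 75 mm high in all; origin at its foot.
Not all that is in view belongs to the job. What is shaped like the part that bears caliper_mid but turquoise is not meant. What is shaped like the part that bears spanner_mid but red is not meant.

How it is judged (in metres and radians):
On the way, in this order (a step that is already met when the one before it is completed fails the run):
1. all three tools lie fully down in their own pockets while the retainer bar is still clear of them (horizontal distance between spanner_mid and spanner_pocket below 0.005 m and z of spanner_mid in the frame of spanner_pocket below 0.0025 m and angle between the x axis of spanner_mid and the x axis of spanner_pocket, either way round below 0.09 rad and angle between each of spanner_mid, caliper_mid, scraper_mid's own z axis and vertical below 0.06 rad and horizontal distance between caliper_mid and caliper_pocket below 0.005 m and z of caliper_mid in the frame of caliper_pocket below 0.0025 m and angle between the x axis of caliper_mid and the x axis of caliper_pocket, either way round below 0.09 rad and horizontal distance between scraper_mid and scraper_pocket below 0.005 m and z of scraper_mid in the frame of scraper_pocket below 0.0025 m and angle between the x axis of scraper_mid and the x axis of scraper_pocket, either way round below 0.09 rad and value of joint bar below 0.04 m), for 0.1 s.
2. the retainer bar is fully home over the seated tools (value of joint bar above 0.068 m and horizontal distance between spanner_mid and spanner_pocket below 0.005 m and z of spanner_mid in the frame of spanner_pocket below 0.0025 m and angle between the x axis of spanner_mid and the x axis of spanner_pocket, either way round below 0.09 rad and angle between each of spanner_mid, caliper_mid, scraper_mid's own z axis and vertical below 0.06 rad and horizontal distance between caliper_mid and caliper_pocket below 0.005 m and z of caliper_mid in the frame of caliper_pocket below 0.0025 m and angle between the x axis of caliper_mid and the x axis of caliper_pocket, either way round below 0.09 rad and horizontal distance between scraper_mid and scraper_pocket below 0.005 m and z of scraper_mid in the frame of scraper_pocket below 0.0025 m and angle between the x axis of scraper_mid and the x axis of scraper_pocket, either way round below 0.09 rad), for 0.2 s.
At the end, for the whole second after the job is handed in: Each tool's point is within 5 mm sideways of its pocket's point and no more than 2.5 mm above it, its length within 0.09 rad of the pocket's, level within 0.06 rad and at rest; the retainer bar stands beyond 68 mm of its 75 mm travel (all of step 2 and linear speed of each of spanner, caliper, scraper below 0.02 m/s); the robot touches nothing.
It fails at once if the drill holder is moved more than 30 mm or tipped (distance of drill_holder from where it was at the start of the episode above 0.03 m or angle between drill_holder's own z axis and vertical above 0.5 rad).
It fails at once if the oil can is moved more than 30 mm or tipped (distance of oil_can from where it was at the start of the episode above 0.03 m or angle between oil_can's own z axis and vertical above 0.5 rad).
It fails at once if the drill block is moved more than 30 mm or tipped (distance of drill_block from where it was at the start of the episode above 0.03 m or angle between drill_block's own z axis and vertical above 0.5 rad).
It also fails if it takes over 72 s, if anything falls off the work surface, if the arm or the gripper's body presses on something with over 40 N, if the wrist force passes 120 N, or if a joint passes its speed limit or range.

## Working session

There is one attempt and no reset: what is moved stays moved. The work goes in short steps, Python scripts to look and compute and a tool call to move; the robot and the scene stay as the last step left them, time stands still between calls to the robot, and variables do not carry over. Pictures are saved under pics/ and viewed, and the job is handed in when it is done.

Besides the shell and the picture viewer there is one more tool, called as a command line: name --argument value ..., lists and objects as JSON in quotes. move_arm: Moves the arm, as the interface text tells. Its arguments: {"type":"object","properties":{"commands":{"type":"array","items":{"type":"array","items":{"type":"array","items":{"type":"number"}}}},"grip_force":{"type":"number"}},"required":["commands"]}

```bash
ls; mkdir -p pics
python3 - <<'E'
from rig import env
import cv2,numpy as np
for n in("scene","top"):
    f=env.grab_frame(n); cv2.imwrite(f"pics/{n}0.png",f["image"])
    print(n,f["fx"],f["fy"],f["cx"],f["cy"],np.round(f["R"],4).tolist(),np.round(f["t"],1).tolist())
    for l in["spanner_mid","caliper_mid","scraper_mid","tray","bar_knob","bar","drill_holder","oil_can","drill_block","spanner_pocket"]:
        try: print(l,[(round(d["score"],2),np.round(d["point"]).tolist(),int(d["mask"].sum())) for d in env.outline_of(n,l)])
        except Exception as e: print(l,e)
print(env.sense())
E
```

```text
pics
scene 613.3605655791196 613.3605655791196 314.97510680422835 223.16733707105794 [[-0.5744, 0.8185, -0.0014], [0.5862, 0.4102, -0.6987], [-0.5713, -0.4022, -0.7154]] [325.2, -240.0, 1677.1]
spanner_mid [(0.97, [232.0, 291.0], 623)]
caliper_mid [(0.78, [216.0, 226.0], 568), (0.75, [222.0, 123.0], 611)]
scraper_mid [(0.67, [169.0, 213.0], 647)]
tray [(0.68, [333.0, 403.0], 5140)]
bar_knob [(0.97, [325.0, 404.0], 1453), (0.72, [264.0, 225.0], 678), (0.31, [216.0, 226.0], 578), (0.26, [310.0, 463.0], 2941)]
bar [(0.96, [320.0, 403.0], 1598)]
drill_holder [(0.58, [267.0, 225.0], 655)]
oil_can [(0.68, [237.0, 181.0], 1131), (0.23, [218.0, 225.0], 568)]
drill_block [(0.61, [306.0, 270.0], 1546)]
spanner_pocket [(0.84, [274.0, 389.0], 2481)]
top 619.2770257972112 619.2770257972112 322.6900509698274 251.88889051346226 [[0.0072, -0.9997, -0.0227], [-0.9943, -0.0048, -0.1063], [0.1062, 0.0233, -0.9941]] [-36.4, 556.8, 1233.5]
spanner_mid [(0.91, [357.0, 417.0], 778), (0.9, [269.0, 350.0], 725)]
caliper_mid [(0.61, [176.0, 526.0], 739), (0.55, [250.0, 432.0], 804)]
scraper_mid [(0.85, [315.0
[... 370 characters left out ...]
 196.0], 1362)]
{'time': 1.1, 'joint_positions': array([-1.17534881e+00,  5.22009841e-02,  1.40072857e+00,  2.37244398e-05,
        1.68864861e+00, -7.02962376e-02]), 'qvel': array([ 0.00035238,  0.00146635, -0.00137196, -0.00044107,  0.0017788 ,
        0.00034837]), 'tau': array([ 3.61623734e-05, -3.81541979e+01, -3.60310829e+01,  4.97690712e-05,
        2.78944226e-04,  5.06247289e-06]), 'position': array([ 235.79805095, -469.0644106 ,  231.30838294]), 'eef_rot': array([5.24102023e-06, 9.73007335e-01, 2.30774188e-01, 1.27969860e-05]), 'ft_force': array([-0.3893505 , -0.16235134,  0.19355131]), 'wrist_torque': array([-0.00021417,  0.05629545, -0.02876416]), 'grip_width': 85.24855770989956}
```

View pics/scene0.png

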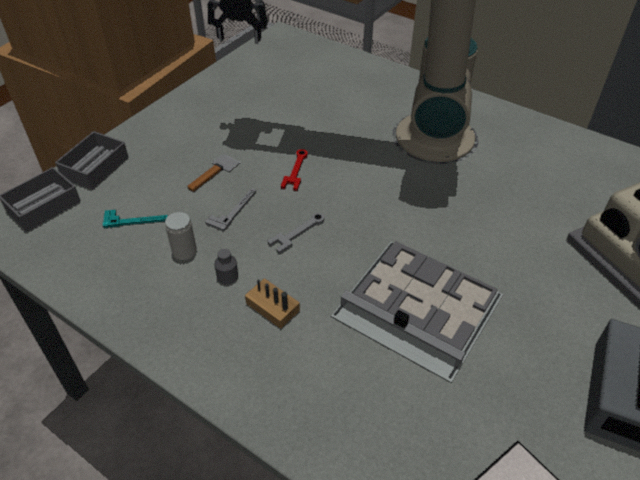

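View pics/top0.png

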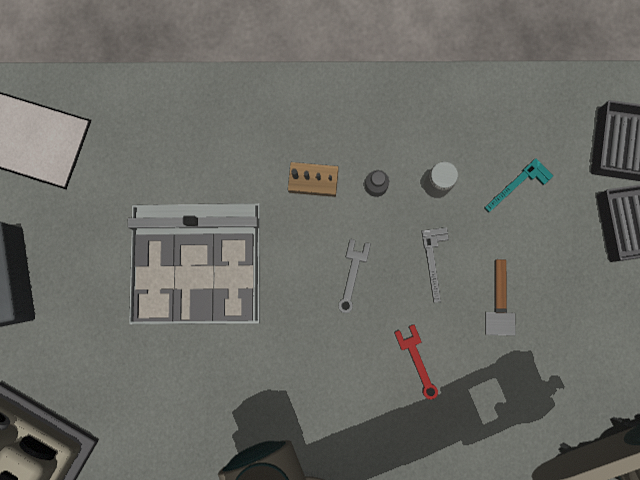

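Run:
```python
import cv2,numpy as np
a=cv2.imread("pics/top0.png")
cv2.imwrite("pics/c1.png",cv2.resize(a[220:350,325:525],None,fx=4,fy=4,interpolation=cv2.INTER_CUBIC))
cv2.imwrite("pics/c2.png",cv2.resize(a[195:335,120:270],None,fx=4,fy=4,interpolation=cv2.INTER_CUBIC))
b=cv2.imread("pics/scene0.png")
cv2.imwrite("pics/c3.png",cv2.resize(b[140:265,170:340],None,fx=4,fy=4,interpolation=cv2.INTER_CUBIC))
cv2.imwrite("pics/c4.png",cv2.resize(b[235:380,325:505],None,fx=4,fy=4,interpolation=cv2.INTER_CUBIC))
```

```text
(no output)
```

View pics/c1.png

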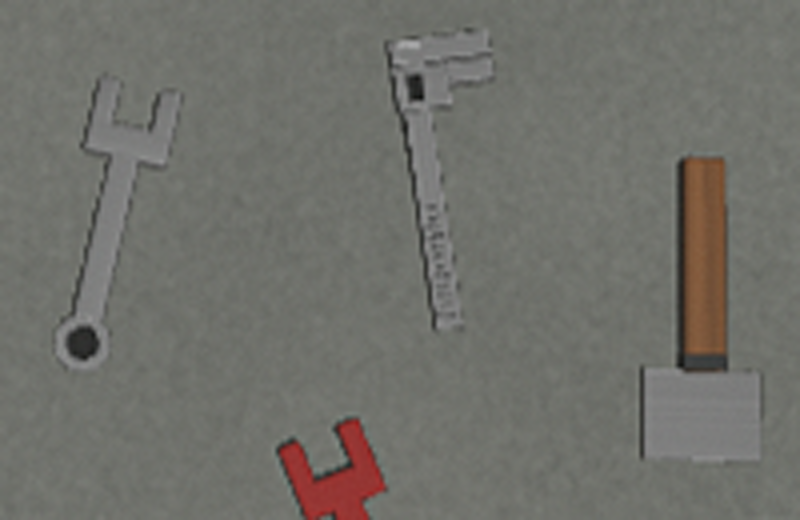

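View pics/c2.png

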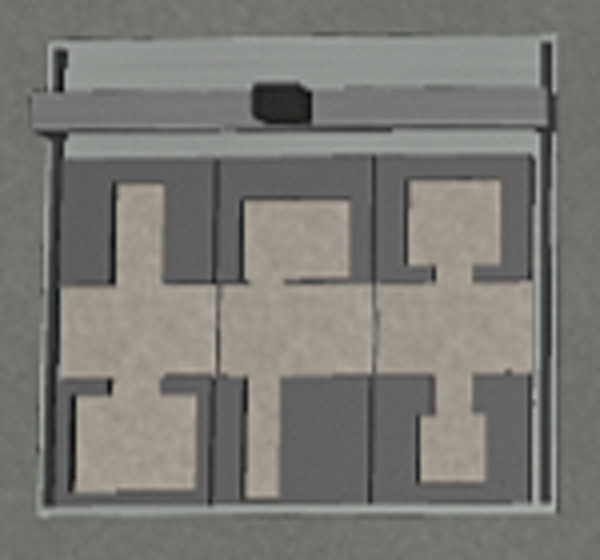

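View pics/c3.png

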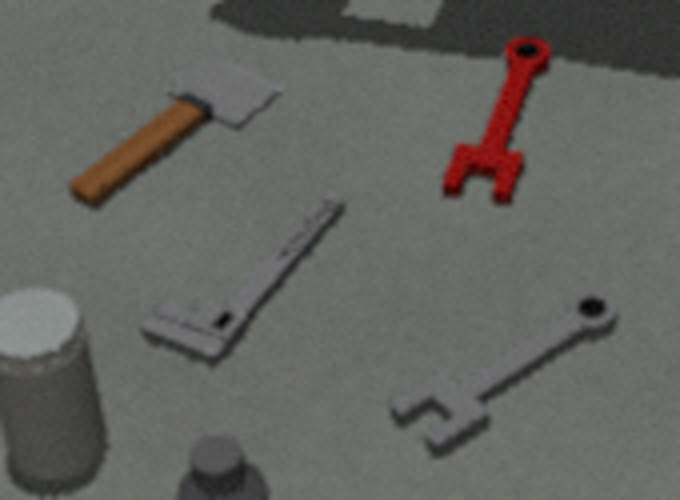

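View pics/c4.png

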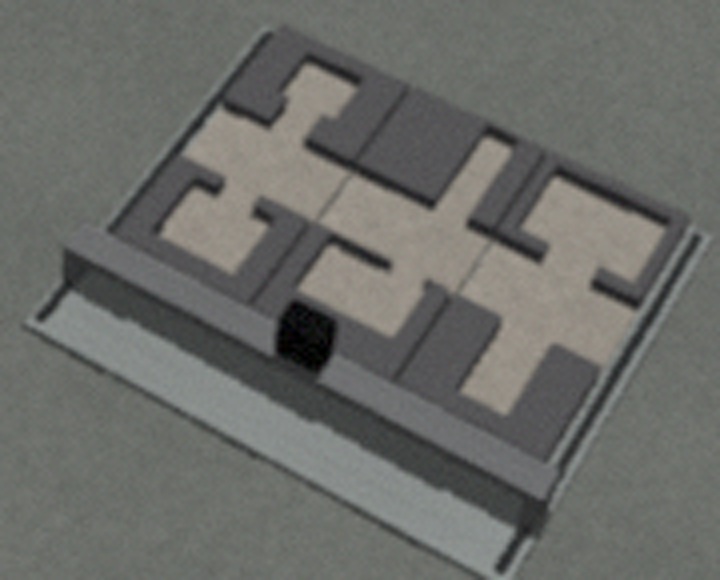

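Run:
```python
import cv2,numpy as np
a=cv2.imread("pics/top0.png");b=cv2.imread("pics/scene0.png")
for n,im,pts in(("top",a,[(280,350),(300,350),(270,432),(285,434),(285,501),(325,500),(300,400),(250,470),(240,180),(280,160),(230,150),(310,190),(222,230)]),("scene",b,[(232,300),(210,240),(180,205),(165,228),(250,200),(280,400),(270,430)])):
    for r,c in pts: print(n,r,c,im[r-1:r+2,c-1:c+2].reshape(-1,3).mean(0).round(),im[r,c])
```

```text
top 280 350 [126. 127. 126.] [126 126 125]
top 300 350 [114. 117. 116.] [102 104 103]
top 270 432 [119. 119. 119.] [129 128 129]
top 285 434 [113. 114. 113.] [127 127 126]
top 285 501 [ 57.  84. 121.] [ 57  83 119]
top 325 500 [125. 126. 126.] [126 126 126]
top 300 400 [107. 114. 111.] [110 116 114]
top 250 470 [111. 117. 115.] [111 117 115]
top 240 180 [96. 96. 97.] [96 96 98]
top 280 160 [142. 152. 159.] [143 154 161]
top 230 150 [143. 147. 143.] [142 145 142]
top 310 190 [106. 108. 111.] [ 99  99 101]
top 222 230 [119. 119. 119.] [117 118 117]
scene 232 300 [68. 68. 68.] [62 62 64]
scene 210 240 [63. 65. 64.] [51 52 50]
scene 180 205 [23. 44. 71.] [20 42 66]
scene 165 228 [113. 113. 111.] [114 116 111]
scene 250 200 [105. 110. 106.] [107 111 107]
scene 280 400 [133. 143. 149.] [133 142 147]
scene 270 430 [87. 87. 87.] [87 86 86]
```

```bash
cat > fit.py <<'E'
import cv2,numpy as np
from scipy.optimize import minimize
box=lambda x0,x1,y0,y1:np.array([[x0,y0],[x1,y0],[x1,y1],[x0,y1]],float)
def disc(cx,r): t=np.linspace(0,2*np.pi,32,endpoint=False); return np.c_[cx+r*np.cos(t),r*np.sin(t)]
# parts: polygon, z0,z1 (rel underside)
TOOL={'spanner':[(box(-62,36,-8,8),0,12),(box(34,75,-22,22),0,12),(disc(-62,15),0,12)],
'caliper':[(box(-85,65,-7,7),0,10),(box(28,65,-42,10),0,12)],
'scraper':[(box(-35,75,-11,11),0,12),(box(-80,-34,-30,30),0,4)]}
DONT={'spanner':[(box(45,77,-13,13),0,12),(disc(-62,10),0,12)],'caliper':[(box(26,67,-46,-7),0,12)],'scraper':[]}
POCK={'spanner':[box(-79.5,-44.5,-17.5,17.5),box(-50,40,-10.5,10.5),box(32.5,77.5,-24.5,24.5)],
'caliper':[box(-87.5,67.5,-9.5,9.5),box(25.5,67.5,-44.5,12.5)],
'scraper':[box(-37.5,77.5,-13.5,13.5),box(-82.5,-31.5,-32.5,32.5)]}
def proj(f,P):
    c=np.asarray(P)@np.asarray(f['R']).T+np.asarray(f['t'])
    return np.c_[f['fx']*c[:,0]/c[:,2]+f['cx'],f['fy']*c[:,1]/c[:,2]+f['cy']]
def w(poly,p,z):
    c,s=np.cos(p[2]),np.sin(p[2])
    return np.c_[p[0]+c*poly[:,0]-s*poly[:,1],p[1]+s*poly[:,0]+c*poly[:,1],np.full(len(poly),z)]
S=6
def cover(polys,roi,mode='or'):
    r0,r1,c0,c1=roi
    m=np.zeros(((r1-r0)*S,(c1-c0)*S),np.uint8)
    for q in polys:
        q=((q+0.5-[c0,r0])*S-0.5)
        cv2.fillPoly(m,[np.round(q*16).astype(np.int32)],255,shift=4)
    return m
def down(m): return cv2.resize(m.astype(np.float32)/255,(m.shape[1]//S,m.shape[0]//S),interpolation=cv2.INTER_AREA)
def prism(f,parts,p,z):
    out=[]
    for poly,z0,z1 in parts:
        q=np.r_[proj(f,w(poly,p,z+z0)),proj(f,w(poly,p,z+z1))].astype(np.float32)
        out.append(cv2.convexHull(q)[:,0].astype(float))
    return out
def feat(f):
    im=cv2.GaussianBlur(f['image'].astype(np.float32),(0,0),0.6)
    r=im[...,1]/(0.5*(im[...,0]+im[...,2])+1e-3)
    return np.clip((1.045-r)/0.045,-0.3,1.2)
def score(cov,F,wt):
    x=cov[wt>0.5];y=F[wt>0.5]
    A=np.c_[x,np.ones_like(x)];k=np.linalg.lstsq(A,y,rcond=None)[0]
    return ((A@k-y)**2).sum()/((y-y.mean())**2).sum()
def toolcost(name,f,F,p,z,roi):
    cov=down(cover(prism(f,TOOL[name],p,z),roi)); cov=cv2.GaussianBlur(cov,(0,0),0.8)
    wt=np.ones_like(cov)
    if DONT[name]: wt=1-down(cover(prism(f,DONT[name],p,z),roi))
    return score(cov,F[roi[0]:roi[1],roi[2]:roi[3]],wt)
def roi_for(f,p,R):
    q=proj(f,[[p[0]+a,p[1]+b,0] for a in(-R,R) for b in(-R,R)])
    a=q.min(0).astype(int);b=q.max(0).astype(int)+1
    return max(a[1],0),min(b[1],480),max(a[0],0),min(b[0],640)
def ray(f,rc,z):
    R=np.asarray(f['R']);C=-R.T@np.asarray(f['t'])
    d=R.T@np.array([(rc[1]-f['cx'])/f['fx'],(rc[0]-f['cy'])/f['fy'],1]);return C+d*(z-C[2])/d[2]
def nm(fun,x0,step):
    x0=np.asarray(x0,float)
    sim=np.r_[[x0],[x0+np.eye(len(x0))[i]*step[i] for i in range(len(x0))]]
    return minimize(fun,x0,method='Nelder-Mead',options=dict(initial_simplex=sim,xatol=1e-3,fatol=1e-6,maxiter=600))
def fit_tool(name,frames,p0,free_z=False,z=0,R=105):
    Fs=[feat(f) for f in frames]; rois=[roi_for(f,p0,R) for f in frames]
    def fun(v):
        zz=v[3] if free_z else z
        return sum(toolcost(name,f,F,(v[0],v[1],v[2]/50),zz,r) for f,F,r in zip(frames,Fs,rois))
    x0=[p0[0],p0[1],p0[2]*50]+([z] if free_z else [])
    r=nm(fun,x0,[8,8,5]+([5] if free_z else []));r=nm(fun,r.x,[2,2,2]+([3] if free_z else []))
    v=r.x.copy();v[2]/=50
    return v,r.fun
def pock_cost(f,F,v,roi,zf,zt,order):
    hole=[];floor=[]
    c,s=np.cos(v[1]),np.sin(v[1])
    for n,y in zip(order,v[2:5]):
        p=(v[0]*c-y*s,v[0]*s+y*c,v[1])
        for poly in POCK[n]: hole.append(proj(f,w(poly,p,zt)));floor.append(proj(f,w(poly,p,zf)))
    # channel across all
    yc=[v[2]]; 
    p=(v[0]*c,v[0]*s,v[1]); ym=v[5]
    for k in(-82,0,82):
        poly=box(-24,24,ym+k-40,ym+k+40)
        hole.append(proj(f,w(poly,p,zt)));floor.append(proj(f,w(poly,p,zf)))
    m=down(cv2.bitwise_and(cover(hole,roi),cover(floor,roi)));m=cv2.GaussianBlur(m,(0,0),0.6)
    return score(m,F[roi[0]:roi[1],roi[2]:roi[3]],np.ones_like(m))
def fit_pock(frames,v0,rois,order,free_z=False,zf=10):
    Fs=[]
    for f in frames:
        im=f['image'].astype(np.float32);b=im[...,2]-im[...,0]
        Fs.append(np.clip(b/15,0,1)*np.clip((im[...,1]-70)/50,0,1))
    def fun(v):
        z=v[6] if free_z else zf
        u=v.copy();u[1]/=100
        return sum(pock_cost(f,F,u,r,z,z+9,order) for f,F,r in zip(frames,Fs,rois))
    x0=np.array(list(v0)+([zf] if free_z else []),float);x0[1]*=100
    st=[6,3,6,6,6,6]+([4] if free_z else [])
    r=nm(fun,x0,st);r=nm(fun,r.x,np.array(st)/2);r=nm(fun,r.x,np.array(st)/4)
    x=r.x.copy();x[1]/=100
    return x,r.fun
E
cat > m1.py <<'E'
from rig import env
from fit import *
import pickle
fr={n:env.grab_frame(n) for n in("top","scene")}
pickle.dump(fr,open('fr0.pkl','wb'))
E
python3 m1.py
cat > m2.py <<'E'
from fit import *
import pickle
fr=pickle.load(open('fr0.pkl','rb'));T,Sc=fr['top'],fr['scene']
init={'spanner':((278,353),(242,357),(305,347)),'caliper':((262,430),(237,430),(300,436)),'scraper':((282,501),(260,501),(330,501))}
for n,(m,hd,tl) in init.items():
    P=ray(T,m,6);d=ray(T,hd,6)-ray(T,tl,6);p0=(P[0],P[1],np.arctan2(d[1],d[0]))
    print(n,np.round(p0,2))
    for lab,fs,z in(("top",[T],0),("scene",[Sc],0),("both",[T,Sc],0),("bothz",[T,Sc],1)):
        v,c=fit_tool(n,fs,p0,free_z=bool(z));print('  ',lab,np.round(v,3),round(c,3))
# pockets
P=ray(T,(278,195),10);print('tray mid',P.round(1))
yl,ym,yr=[ray(T,(278,c),10) for c in(154,186,233)]
v0=[P[0],0.0,yl[1],ym[1],yr[1],ray(T,(278,194),10)[1]]
order=['scraper','caliper','spanner']
rois=[(230,325,128,262),(238,355,338,492)]
for lab,i,z in(("top",[0],0),("scene",[1],0),("both",[0,1],0),("bothz",[0,1],1)):
    v,c=fit_pock([[T,Sc][k] for k in i],v0,[rois[k] for k in i],order,bool(z));print(lab,np.round(v,3),round(c,3))
E
time python3 m2.py
```

```text
spanner [ 5.0552e+02 -9.5470e+01 -1.5000e-01]
   top [ 5.10549e+02 -9.33030e+01 -2.26000e-01] 0.216
   scene [ 5.12059e+02 -8.93370e+01 -2.18000e-01] 0.697
   both [ 5.10548e+02 -9.26860e+01 -2.24000e-01] 0.967
   bothz [ 5.10447e+02 -9.34890e+01 -2.23000e-01 -5.15400e+00] 0.925
caliper [ 5.3952e+02 -2.5428e+02  8.0000e-02]
   top [ 5.41921e+02 -2.56754e+02  1.23000e-01] 0.255
   scene [ 5.43570e+02 -2.52304e+02  1.13000e-01] 0.879
   both [ 5.41639e+02 -2.56581e+02  1.15000e-01] 1.157
   bothz [ 5.42437e+02 -2.57097e+02  1.20000e-01 -3.67400e+00] 1.144
scraper [ 4.9905e+02 -3.9904e+02 -2.0000e-02]
   top [ 4.71236e+02 -3.97363e+02 -2.20000e-02] 0.12
   scene [ 4.71420e+02 -3.92367e+02 -2.90000e-02] 0.511
   both [ 4.70761e+02 -3.96729e+02 -2.50000e-02] 0.691
   bothz [ 4.70147e+02 -3.98478e+02 -2.10000e-02 -5.53800e+00] 0.652
tray mid [503.4 231.5  10. ]
top [505.093  -0.    315.753 249.934 152.439 233.885] 0.062
scene [5.07036e+02 6.00000e-03 3.17873e+02 2.51586e+02 1.53961e+02 2.37054e+02] 0.064
both [505.281  -0.    318.048 251.629 154.099 234.258] 0.259
bothz [5.04979e+02 1.00000e-03 3.17591e+02 2.51283e+02 1.53194e+02 2.34830e+02
 7.00800e+00] 0.22
real	0m37.822s
user	0m35.477s
sys	0m0.329s
```

```bash
cat > go.py <<'E'
import sys,numpy as np
from rig import env
def yaw(q): w,x,y,z=q; return np.arctan2(2*(x*y+w*z),1-2*(y*y+z*z))
def st(): s=env.sense(); return s
def delta(X,Y,Z,psi):
    s=env.sense();p=s['position'];a=yaw(s['eef_rot'])
    d=np.array([X,Y,Z])-p
    for lab,b in(('now',a),('at goal yaw',psi)):
        c,n=np.cos(b),np.sin(b)
        print(lab,'dx %.3f dy %.3f dz %.3f (x30mm)'%((c*d[0]+n*d[1])/30,(n*d[0]-c*d[1])/30,-d[2]/30))
    print('spin deg %.2f'%np.degrees(-(psi-a)),'t %.2f'%s['time'],'pos',p.round(1),'yaw %.3f'%a,'w %.1f'%s['grip_width'],'F',s['ft_force'].round(1))
if __name__=='__main__': delta(*map(float,sys.argv[1:5]))
E
python3 go.py 471.2 -397.4 100 -0.022
```

```text
now dx 8.084 dy 1.389 dz 4.378 (x30mm)
at goal yaw dx 7.792 dy -2.562 dz 4.378 (x30mm)
spin deg 27.95 t 1.20 pos [ 235.8 -469.1  231.3] yaw 0.466 w 85.4 F [ 0.2 -0.4  0.3]
```

Candidates (top view, row/col): the caliper could be the grey one (265,433) or the turquoise one (185,520). The spanner could be the grey one (275,353) or the red one (362,417). There is only one scraper, at (295,502). By the description I take both grey tools and the scraper, and crop c1 confirms them. The crops also show the pockets from left to right: scraper, caliper, spanner.

move_arm --commands '[[[0.6,0,0,0.5,7],[0.6,0,0,0.5,7],[0.6,0,0,0.5,7],[0.6,0,0,0.5,7],[0.6,0.9,-0.3,0.5,0],[0.6,0.9,-0.3,0.5,0]]]' --grip_force 60

```text
time: 1.7
position: [289.0, -456.9, 143.0]
eef_rot: [0.005, 1.0, -0.024, 0.001]
ft_force: [0.4, -0.5, 0.1]
grip_width: 51.1
```

```bash
python3 go.py 471.2 -397.4 100 -0.022
```

```text
now dx 5.972 dy -2.273 dz 1.432 (x30mm)
at goal yaw dx 6.029 dy -2.116 dz 1.432 (x30mm)
spin deg -1.50 t 1.70 pos [ 289.  -456.9  143. ] yaw -0.048 w 51.1 F [ 0.4 -0.5  0.1]
```

move_arm --commands '[[[0.6,0.75,-0.265,0.18,-1.5],[0.6,0.75,-0.265,0.18,0],[0.6,0.75,-0.265,0.18,0],[0.6,0.75,-0.265,0.18,0],[0.6,0.75,-0.265,0.18,0],[0.6,0.75,-0.265,0.18,0],[0.6,0.75,-0.265,0.18,0],[0.6,0.75,-0.265,0.18,0],[0.6,0,0,0,0]]]'

```text
time: 2.45
position: [481.2, -391.1, 91.9]
eef_rot: [0.002, 1.0, -0.01, -0.0]
ft_force: [-0.3, -0.0, -0.4]
grip_width: 51.3
```

```bash
python3 go.py 471.2 -397.4 3 -0.022
```

```text
now dx -0.329 dy 0.217 dz 2.963 (x30mm)
at goal yaw dx -0.328 dy 0.218 dz 2.963 (x30mm)
spin deg 0.15 t 2.45 pos [ 481.2 -391.1   91.9] yaw -0.019 w 51.3 F [-0.3 -0.  -0.4]
```

move_arm --commands '[[[0.6,-0.33,0.22,0.7,0],[0.6,0,0,0.6,0],[0.6,0,0,0.4,0],[0.6,0,0,0,0]]]'

```text
time: 2.78
position: [472.5, -397.6, 39.7]
eef_rot: [0.003, 1.0, -0.008, 0.0]
ft_force: [-0.5, 0.1, 0.2]
grip_width: 51.1
```

```bash
python3 go.py 471.2 -397.4 3 -0.022
cat > snap.py <<'E'
import sys,cv2
from rig import env
n,out,r0,r1,c0,c1=sys.argv[1],sys.argv[2],*map(int,sys.argv[3:7])
f=env.grab_frame(n);import pickle;pickle.dump(f,open('last_%s.pkl'%n,'wb'))
im=f['image'][r0:r1,c0:c1];k=min(800/im.shape[1],600/im.shape[0],5)
cv2.imwrite('pics/'+out,cv2.resize(im,None,fx=k,fy=k,interpolation=cv2.INTER_CUBIC))
E
python3 snap.py scene s1.png 100 260 120 320
```

```text
now dx -0.044 dy -0.005 dz 1.222 (x30mm)
at goal yaw dx -0.044 dy -0.005 dz 1.222 (x30mm)
spin deg 0.35 t 2.78 pos [ 472.5 -397.6   39.7] yaw -0.016 w 51.1 F [-0.5  0.1  0.2]
```

View pics/s1.png

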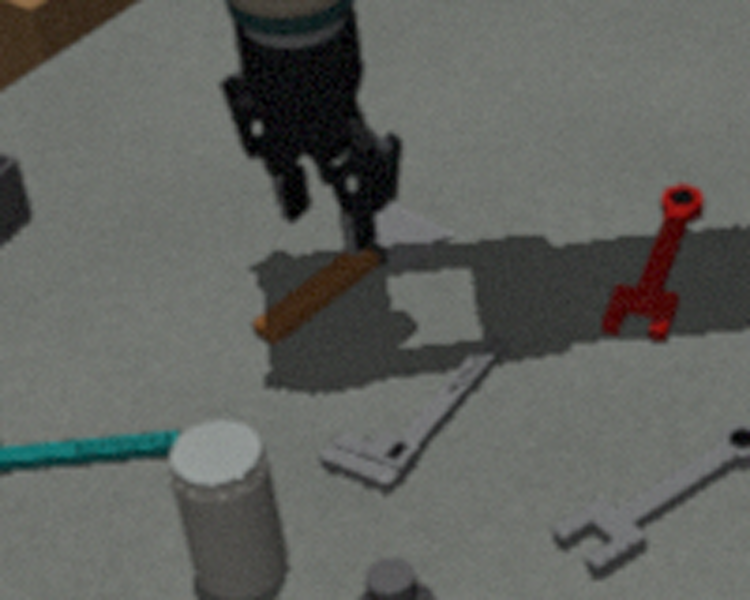

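The scene crop shows the fingers straddling the wooden handle (crop 320,270), so I go down and grip.

move_arm --commands '[[[0.6,-0.04,0,0.5,0],[0.6,0,0,0.35,0],[0.6,0,0,0.2,0],[0.6,0,0,0.1,0],[0.6,0,0,0,0]]]'

```text
time: 3.25
position: [473.2, -400.6, 10.1]
eef_rot: [0.006, 1.0, -0.009, 0.003]
ft_force: [-0.2, 0.1, 1.2]
grip_width: 51.0
```

```bash
python3 go.py 471.2 -397.4 3 -0.022
```

```text
now dx -0.069 dy -0.106 dz 0.235 (x30mm)
at goal yaw dx -0.070 dy -0.105 dz 0.235 (x30mm)
spin deg 0.28 t 3.25 pos [ 473.2 -400.6   10.1] yaw -0.017 w 51.0 F [-0.2  0.1  1.2]
```

move_arm --commands '[[[0.6,-0.07,-0.1,0.1,0.3],[0.6,0,0,0.1,0],[0.6,0,0,0,0]]]'

```text
time: 3.5
position: [471.7, -398.0, 5.3]
eef_rot: [0.007, 1.0, -0.011, 0.004]
ft_force: [-0.6, 0.7, 0.1]
grip_width: 51.2
```

```bash
python3 go.py 471.2 -397.4 3 -0.022;python3 -c "
from rig import env
print(env.sense()['eef_rot'])"
```

```text
now dx -0.019 dy -0.021 dz 0.077 (x30mm)
at goal yaw dx -0.019 dy -0.021 dz 0.077 (x30mm)
spin deg -0.05 t 3.50 pos [ 471.7 -398.     5.3] yaw -0.023 w 51.2 F [-0.6  0.7  0.1]
[ 0.00658423  0.99990294 -0.01149767  0.00430915]
```

move_arm --commands '[[[0,0,0,0.05,0],[0,0,0,0,0],[0,0,0,0,0],[0,0,0,0,0],[0,0,0,0,0]]]'

```text
time: 3.92
position: [472.3, -398.2, 4.9]
eef_rot: [0.007, 1.0, -0.011, 0.005]
ft_force: [1.5, -0.0, -0.9]
grip_width: 20.2
```

```bash
python3 go.py 471.2 -397.4 3 -0.022;python3 -c "
from rig import env
print(env.sense()['eef_rot'])"
```

```text
now dx -0.036 dy -0.026 dz 0.064 (x30mm)
at goal yaw dx -0.036 dy -0.026 dz 0.064 (x30mm)
spin deg -0.04 t 3.92 pos [ 472.3 -398.2    4.9] yaw -0.023 w 20.2 F [ 1.5 -0.  -0.9]
[ 0.00701937  0.99989815 -0.01140997  0.00492252]
```

move_arm --commands '[[[0,0,0,-0.3,0],[0,0,0,-0.6,0],[0,0,0,-0.8,0],[0,0,0,-0.8,0],[0,0,0,-0.5,0],[0,0,0,0,0]]]'

```text
time: 4.42
position: [469.7, -395.5, 97.3]
eef_rot: [0.005, 1.0, -0.011, 0.002]
ft_force: [0.8, -0.2, -0.8]
grip_width: 19.5
```

```bash
python3 go.py 506.2 315.9 90 0; python3 snap.py top t1.png 220 380 420 580;python3 -c "
from rig import env
print(env.sense()['eef_rot'])"
```

```text
now dx 0.676 dy -23.735 dz 0.244 (x30mm)
at goal yaw dx 1.218 dy -23.713 dz 0.244 (x30mm)
spin deg -1.31 t 4.42 pos [ 469.7 -395.5   97.3] yaw -0.023 w 19.5 F [ 0.8 -0.2 -0.8]
[ 0.00420819  0.99992417 -0.01144343  0.00173248]
```

View pics/t1.png

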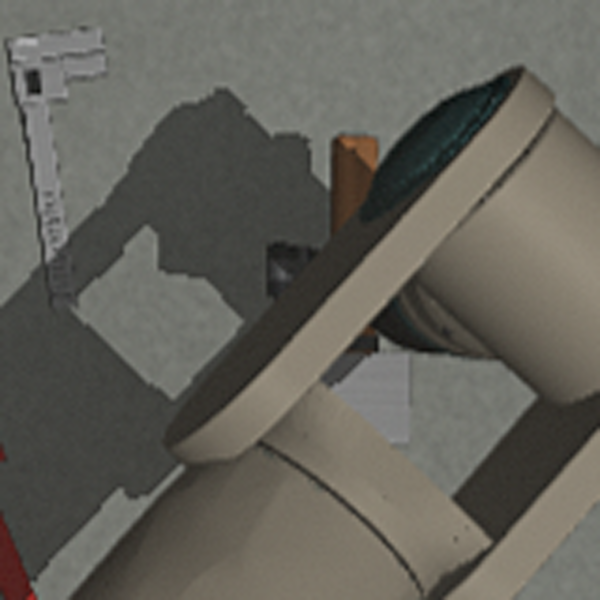

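The top crop shows the scraper lifted, level and held, with its handle end at crop (355,140) and its blade at (375,390). I carry it across.

move_arm --commands '[[[0,0.05,-0.5,0,-0.15],[0,0.05,-0.9,0,-0.15],[0,0.05,-0.9,0,-0.15],[0,0.05,-0.9,0,-0.15],[0,0.05,-0.9,0,-0.15],[0,0.05,-0.9,0,-0.15],[0,0.05,-0.9,0,-0.15],[0,0.05,-0.9,0,-0.15],[0,0.05,-0.9,0,0],[0,0.05,-0.9,0,0]]]'

```text
time: 5.3
position: [480.4, -128.7, 79.6]
eef_rot: [0.0, 1.0, -0.005, -0.007]
ft_force: [0.9, -0.0, -1.6]
grip_width: 19.8
```

```bash
python3 go.py 506.2 315.9 90 0; python3 -c "
from rig import env
print(env.sense()['eef_rot'])"
```

```text
now dx 0.713 dy -14.827 dz -0.345 (x30mm)
at goal yaw dx 0.860 dy -14.819 dz -0.345 (x30mm)
spin deg -0.57 t 5.30 pos [ 480.4 -128.7   79.6] yaw -0.010 w 19.8 F [ 0.9 -0.  -1.6]
[ 3.60744707e-04  9.99963780e-01 -4.96958236e-03 -6.90014532e-03]
```

move_arm --commands '[[[0,0.03,-0.9,-0.2,0],[0,0.03,-0.9,-0.1,0],[0,0.03,-0.9,-0.1,0],[0,0.03,-0.9,-0.1,0],[0,0.03,-0.9,-0.1,0],[0,0.03,-0.9,-0.1,0],[0,0.03,-0.9,-0.1,0],[0,0.03,-0.9,-0.1,0],[0,0.03,-0.9,-0.1,0],[0,0.03,-0.9,-0.1,0]]]'

```text
time: 6.13
position: [483.0, 155.1, 98.3]
eef_rot: [0.0, 1.0, -0.005, -0.019]
ft_force: [1.2, -0.5, -2.2]
grip_width: 19.7
```

```bash
python3 go.py 506.2 315.9 90 0; python3 -c "
from rig import env
print(env.sense()['eef_rot'])"
```

```text
now dx 0.718 dy -5.367 dz 0.277 (x30mm)
at goal yaw dx 0.774 dy -5.359 dz 0.277 (x30mm)
spin deg -0.60 t 6.13 pos [483.  155.1  98.3] yaw -0.010 w 19.7 F [ 1.2 -0.5 -2.2]
[ 2.08458486e-04  9.99810233e-01 -5.23240613e-03 -1.87637229e-02]
```

move_arm --commands '[[[0,0.1,-0.9,0,0],[0,0.1,-0.9,0,-0.2],[0,0.1,-0.9,0,-0.2],[0,0.1,-0.8,0,0],[0,0.1,-0.6,0,0],[0,0.1,-0.4,0,0],[0,0,0,0,0]]]'

```text
time: 6.72
position: [496.3, 300.2, 86.4]
eef_rot: [0.003, 1.0, 0.001, -0.025]
ft_force: [0.2, 0.1, -2.4]
grip_width: 20.0
```

```bash
python3 go.py 506.2 315.9 70 0; python3 -c "
from rig import env
print(env.sense()['eef_rot'])"
```

```text
now dx 0.333 dy -0.521 dz 0.548 (x30mm)
at goal yaw dx 0.331 dy -0.522 dz 0.548 (x30mm)
spin deg 0.14 t 6.72 pos [496.3 300.2  86.4] yaw 0.002 w 20.0 F [ 0.2  0.1 -2.4]
[ 0.00272327  0.999674    0.00128464 -0.02535384]
```

```bash
python3 -c "
from rig import env
s=env.sense()
print(s['joint_positions'].round(4),s['qvel'].round(4),s['tau'].round(1))"
```

```text
[0.4717 0.3321 1.3769 0.0182 1.4803 2.0378] [-0.0015  0.0101  0.0366 -0.0148  0.0003 -0.0128] [  0.5 -48.  -35.3   0.1   0.2   0.2]
```

move_arm --commands '[[[0,0,0,0,0],[0,0,0,0,0],[0,0,0,0,0],[0,0,0,0,0]]]'

```text
time: 7.05
position: [494.5, 297.7, 82.5]
eef_rot: [0.005, 1.0, 0.001, -0.028]
ft_force: [0.1, -0.1, -1.9]
grip_width: 20.1
```

```bash
python3 -c "
from rig import env
s=env.sense()
print(s['position'],s['eef_rot'].round(4),s['joint_positions'].round(4),s['qvel'].round(4),s['tau'].round(1))"
```

```text
[494.45812392 297.70413051  82.49057599] [ 0.0047  0.9996  0.0011 -0.0283] [0.4696 0.3337 1.3834 0.0173 1.4792 2.0362] [-0.0162 -0.0063  0.0171 -0.0025 -0.0028 -0.0042] [  0.3 -47.9 -34.6   0.1   0.2   0. ]
```

move_arm --commands '[[[0,0.4,-0.6,0.3,0],[0,0,0,0.4,0],[0,0,0,0.2,0]]]'

```text
time: 7.3
position: [506.4, 313.7, 55.5]
eef_rot: [0.004, 1.0, -0.001, -0.027]
ft_force: [-0.2, -0.4, -2.7]
grip_width: 19.6
```

```bash
python3 go.py 506.2 315.9 15 0; python3 snap.py top t2.png 195 335 100 270;  python3 snap.py scene s2.png 200 380 325 525;python3 -c "
from rig import env
print(env.sense()['eef_rot'])"
```

```text
now dx -0.008 dy -0.072 dz 1.350 (x30mm)
at goal yaw dx -0.007 dy -0.072 dz 1.350 (x30mm)
spin deg -0.08 t 7.30 pos [506.4 313.7  55.5] yaw -0.001 w 19.6 F [-0.2 -0.4 -2.7]
[ 4.36057454e-03  9.99615991e-01 -6.61476141e-04 -2.73572321e-02]
```

View pics/t2.png

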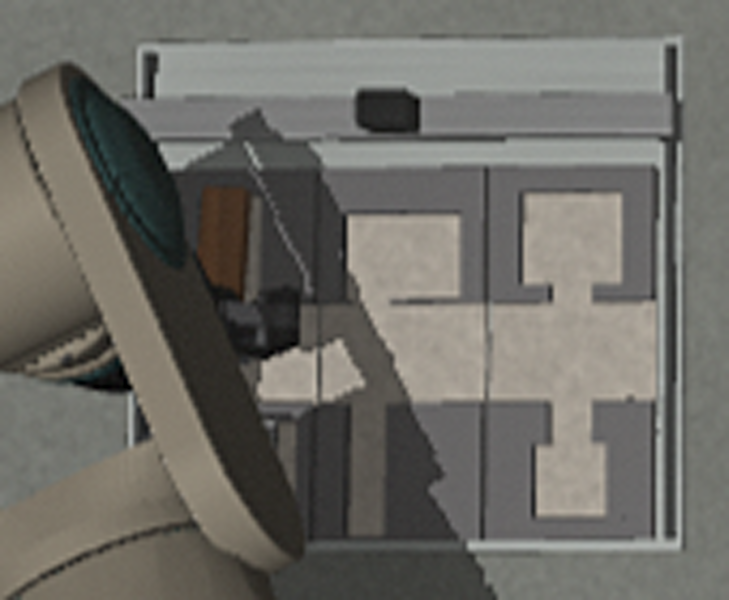

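View pics/s2.png

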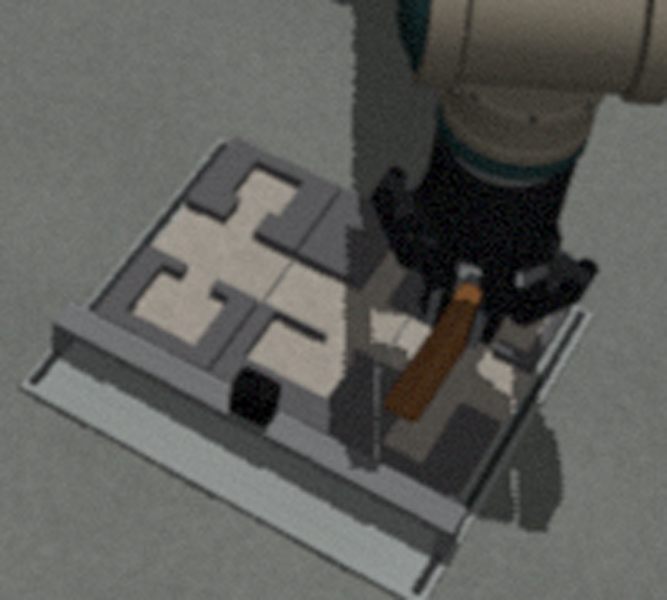

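```bash
cat > ov.py <<'E'
from fit import *
import pickle,sys
# overlay of prism edges: name x y yaw z_under pitch
name,x,y,yw,z,pit=sys.argv[1],*map(float,sys.argv[2:7])
for cam,roi in(("top",(195,335,100,270)),("scene",(200,380,325,525))):
    f=pickle.load(open('last_%s.pkl'%cam,'rb'));r0,r1,c0,c1=roi;k=4
    im=cv2.resize(f['image'][r0:r1,c0:c1],None,fx=k,fy=k,interpolation=cv2.INTER_CUBIC)
    for poly,z0,z1 in TOOL[name]:
        for zz in(z0,z1):
            P=w(poly,(x,y,yw),0);P[:,2]=z+zz-pit*poly[:,0]
            q=((proj(f,P)+.5-[c0,r0])*k-.5).round().astype(int)
            cv2.polylines(im,[q],True,(0,255,255) if zz else (255,255,0),1)
    cv2.imwrite(f'pics/ov_{sys.argv[7]}_{cam}.png',im)
E
python3 ov.py scraper 505.3 313.7 0 50.6 0.06 a
```

```text
(no output)
```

View pics/ov_a_top.png

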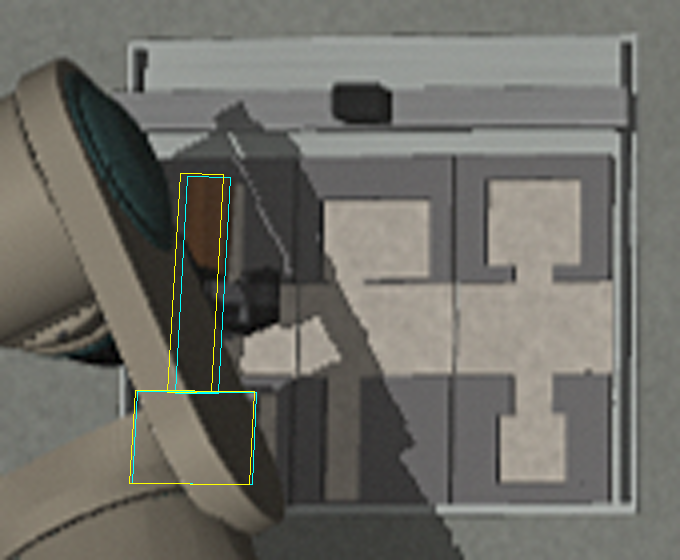

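View pics/ov_a_scene.png

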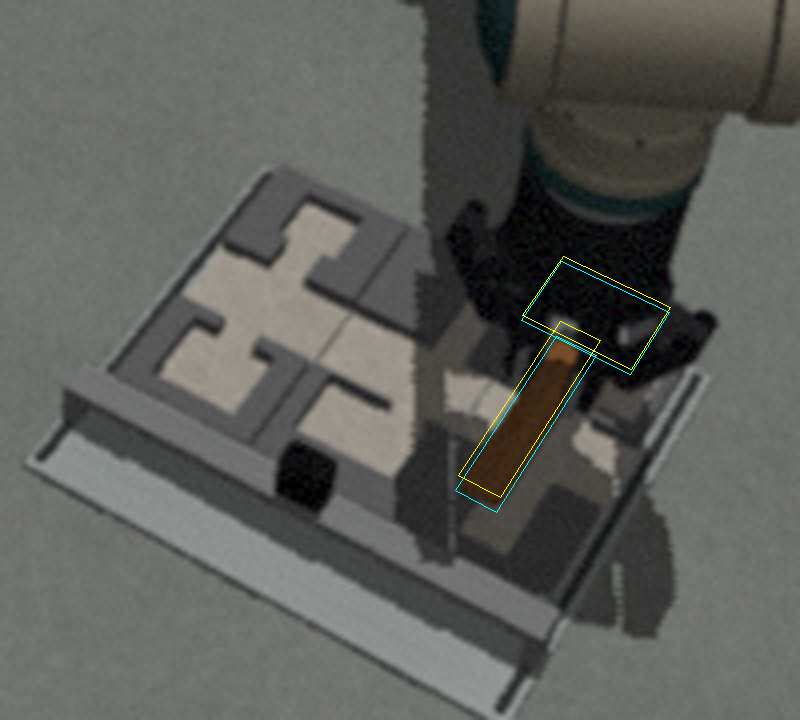

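Run:
```python
from fit import *
import pickle
f=pickle.load(open('last_top.pkl','rb'));im=f['image'].astype(int)
for r in(238,239,240,242,246,250): print(r,[(c,tuple(im[r,c])) for c in range(144,162)][0::1] if r in(242,) else im[r,144:162,2]-im[r,144:162,0])
for c in(148,150,152): print(c,(im[234:246,c,2]-im[234:246,c,0]))
for yy in(0,2):
  for zz in(50.6,62.6):
    P=w(box(-35,75,-11,11),(505.3,313.7+yy,0),0);P[:,2]=zz-.06*box(-35,75,-11,11)[:,0];print(yy,zz,proj(f,P).round(1).tolist())
```

```text
238 [ 2  2  0  6 19 15 14 10 11 11 10  8 13  2 -1  1  1  1]
239 [ 1  1 -3 21 37 35 35 30 31 31 33 34 31 17  5  1 -1  1]
240 [ 1  1 -4 28 37 39 40 33 31 33 36 36 33 25 13  4  2  1]
242 [(144, (np.int64(55), np.int64(55), np.int64(56))), (145, (np.int64(53), np.int64(55), np.int64(53))), (146, (np.int64(47), np.int64(46), np.int64(44))), (147, (np.int64(31), np.int64(45), np.int64(62))), (148, (np.int64(34), np.int64(49), np.int64(70))), (149, (np.int64(37), np.int64(52), np.int64(74))), (150, (np.int64(39), np.int64(55), np.int64(76))), (151, (np.int64(37), np.int64(49), np.int64(66))), (152, (np.int64(36), np.int64(49), np.int64(67))), (153, (np.int64(38), np.int64(50), np.int64(70))), (154, (np.int64(36), np.int64(50), np.int64(70))), (155, (np.int64(35), np.int64(51), np.int64(70))), (156, (np.int64(37), np.int64(50), np.int64(69))), (157, (np.int64(27), np.int64(36), np.int64(49))), (158, (np.int64(48), np.int64(56), np.int64(63))), (159, (np.int64(85), np.int64(91), np.int64(95))), (160, (np.int64(82), np.int64(89), np.int64(91))), (161, (np.int64(58), np.int64(58), np.int64(59)))]
246 [ 2 -1  8 33 34 39 37 32 33 34 33 33 32 20 11 10  8  2]
250 [ 1 -1 19 35 37 40 36 34 33 32 36 36 30 21  7  8  7  3]
148 [-1  0  0 -1 19 37 37 35 36 36 36 36]
150 [ 1  0  2  0 14 35 40 40 37 38 39 37]
152 [ 1  2 -1 -3 11 31 31 33 31 31 32 31]
0 50.6 [[154.2, 292.9], [157.2, 238.8], [146.4, 238.7], [143.3, 292.9]]
0 62.6 [[152.5, 292.7], [155.4, 238.0], [144.6, 238.0], [141.4, 292.6]]
2 50.6 [[153.3, 292.9], [156.2, 238.8], [145.4, 238.7], [142.3, 292.9]]
2 62.6 [[151.5, 292.7], [154.4, 238.0], [143.6, 238.0], [140.4, 292.6]]
```

```bash
cat > wood.py <<'E'
from fit import *
import pickle,sys
# fit handle held: free x,y (yaw,z,pitch given) in each camera; wood feature, restricted to x-range visible (front part)
def run(x,y,yw,z,pit,xa=25):
    out={}
    for cam in('top','scene'):
        f=pickle.load(open('last_%s.pkl'%cam,'rb'));im=cv2.GaussianBlur(f['image'].astype(np.float32),(0,0),.5)
        F=np.clip((im[...,2]/(im[...,0]+1)-1.05)/0.6,0,1)
        poly=box(xa,75,-11,11);big=box(xa,92,-24,24)
        def P(p,pl,zz):
            A=w(pl,(p[0],p[1],yw),0);A[:,2]=z+zz-pit*pl[:,0];return proj(f,A)
        wt_poly=P((x,y),big,6);q=np.r_[wt_poly];r=(int(q[:,1].min())-8,int(q[:,1].max())+8,int(q[:,0].min())-8,int(q[:,0].max())+8)
        wt=down(cover([wt_poly],r))
        def cost(v):
            h=cv2.convexHull(np.r_[P(v,box(0,75,-11,11),0),P(v,box(0,75,-11,11),12)].astype(np.float32))[:,0].astype(float)
            c=cv2.GaussianBlur(down(cover([h],r)),(0,0),.7)
            return score(c,F[r[0]:r[1],r[2]:r[3]],wt)
        o=nm(cost,[x,y],[4,4]);o=nm(cost,o.x,[2,2]);out[cam]=(o.x.round(2),round(o.fun,3))
    print(out)
if __name__=='__main__': run(*map(float,sys.argv[1:]))
E
python3 wood.py 505.3 313.7 0 50.6 0.06;python3 wood.py 505.3 313.7 0 50.6 0.06 40
```

```text
{'top': (array([504.69, 310.38]), np.float64(0.151)), 'scene': (array([503.75, 314.9 ]), np.float64(0.038))}
{'top': (array([504.68, 310.43]), np.float64(0.061)), 'scene': (array([503.83, 314.82]), np.float64(0.028))}
```

move_arm --commands '[[[0,0.06,-0.14,0.45,0],[0,0,0,0.35,0]]]'

```text
time: 7.57
position: [508.0, 317.7, 33.3]
eef_rot: [0.003, 1.0, -0.001, -0.025]
ft_force: [0.6, 0.8, -2.3]
grip_width: 19.7
```

```bash
python3 go.py 508.2 317.9 15 0; python3 snap.py top t3.png 195 335 100 270;  python3 snap.py scene s3.png 200 380 325 525;python3 -c "
from rig import env
print(env.sense()['eef_rot'])"
```

```text
now dx 0.007 dy -0.005 dz 0.609 (x30mm)
at goal yaw dx 0.007 dy -0.005 dz 0.609 (x30mm)
spin deg -0.14 t 7.57 pos [508.  317.7  33.3] yaw -0.002 w 19.7 F [ 0.6  0.8 -2.3]
[ 0.00411396  0.99963859 -0.00107526 -0.02654445]
```

```bash
python3 wood.py 507 317.7 0 27.5 0.06 40
```

```text
{'top': (array([506.49, 314.77]), np.float64(0.06)), 'scene': (array([504.82, 318.18]), np.float64(0.022))}
```

View pics/s3.png

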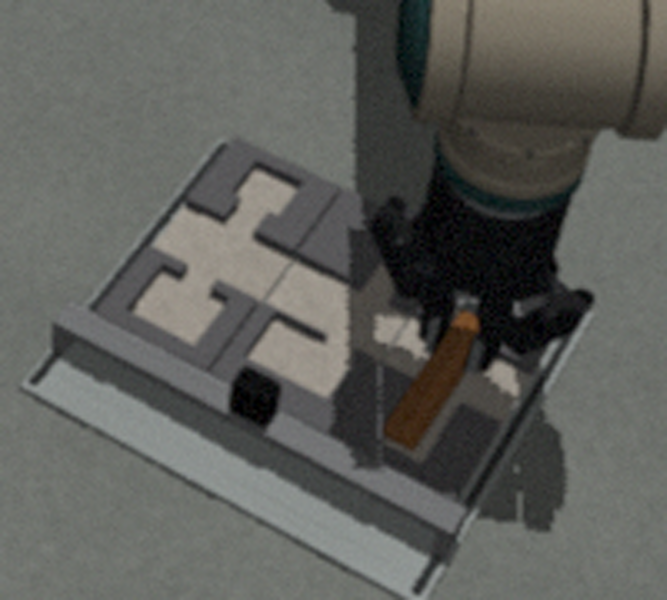

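View pics/t3.png

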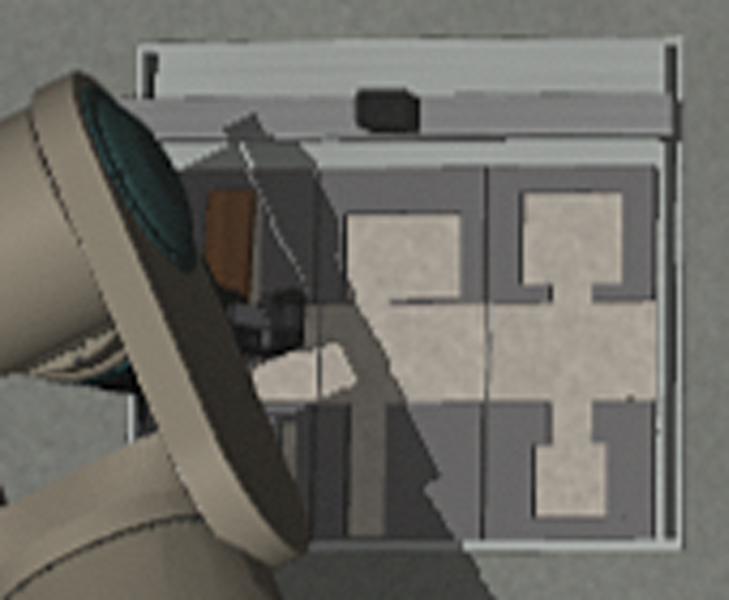

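move_arm --commands '[[[0,0.01,-0.01,0.3,0],[0,0,0,0.25,0],[0,0,0,0.15,0],[0,0,0,0.1,0]]]'

```text
time: 8.0
position: [508.6, 318.0, 23.0]
eef_rot: [0.003, 1.0, -0.001, -0.023]
ft_force: [-3.4, -2.2, 6.7]
grip_width: 20.3
```

```bash
python3 go.py 508.4 318.1 15 0; python3 snap.py scene s4.png 200 380 325 525;python3 -c "
from rig import env
print(env.sense()['eef_rot'])"
```

```text
now dx -0.006 dy -0.003 dz 0.266 (x30mm)
at goal yaw dx -0.006 dy -0.003 dz 0.266 (x30mm)
spin deg -0.13 t 8.00 pos [508.6 318.   23. ] yaw -0.002 w 20.3 F [-3.4 -2.2  6.7]
[ 0.00291439  0.999726   -0.00104117 -0.02320225]
```

View pics/s4.png

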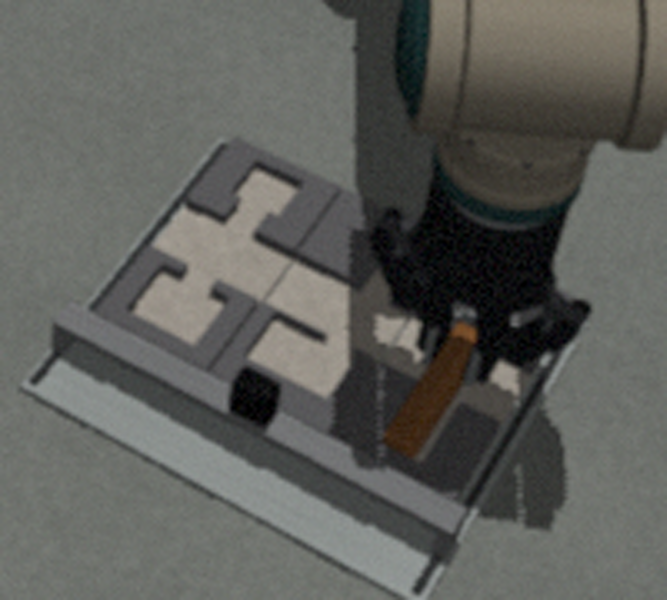

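```bash
python3 snap.py top t4.png 195 335 100 270; python3 wood.py 507.6 318.0 0 18 0.05 40; python3 ov.py scraper 507.5 318.0 0 18 0.05 b
```

```text
{'top': (array([508.14, 316.91]), np.float64(0.054)), 'scene': (array([504.04, 319.23]), np.float64(0.023))}
```

View pics/ov_b_top.png

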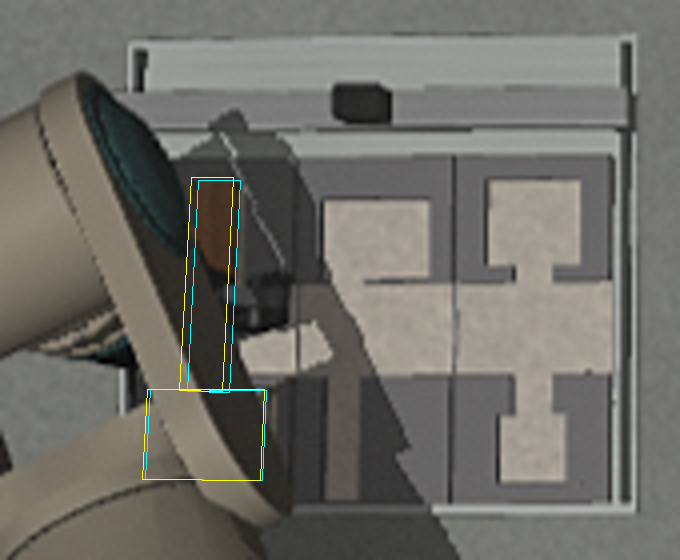

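View pics/ov_b_scene.png

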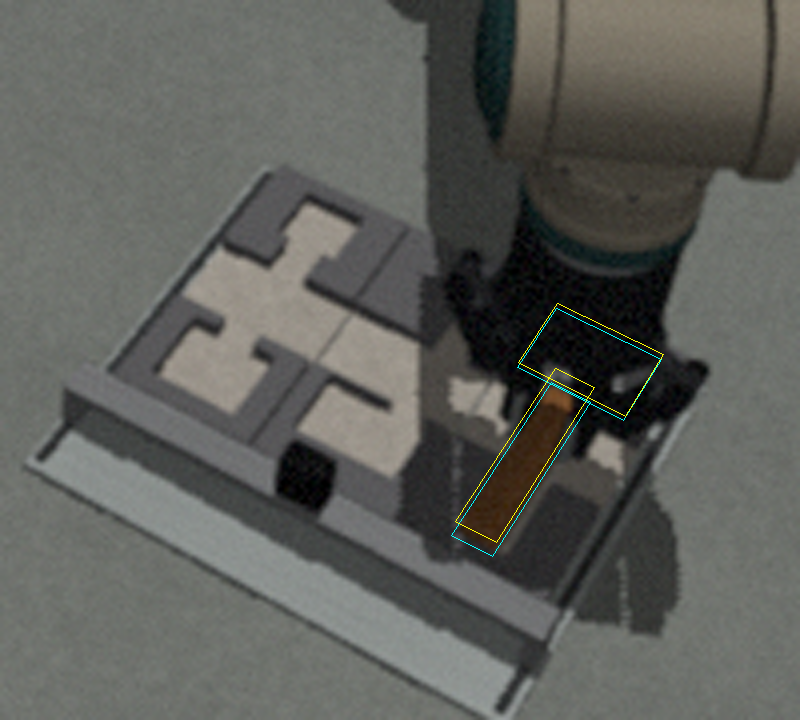

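move_arm --commands '[[[0,0,0,-0.3,0],[0,-0.1,0.04,0,0],[0,0,0,0,0]]]'

```text
time: 8.35
position: [506.4, 317.1, 33.5]
eef_rot: [0.002, 1.0, -0.001, -0.022]
ft_force: [-0.1, 0.1, -3.3]
grip_width: 19.7
```

```bash
python3 go.py 505.6 317.0 15 0; python3 snap.py scene s5.png 200 380 325 525;python3 snap.py top t5.png 195 335 100 270;python3 wood.py 505 317.0 0 24 0.0 40;python3 wood.py 505 317.0 0 24 0.06 40;python3 -c "
from rig import env
print(env.sense()['eef_rot'])"; python3 ov.py scraper 504.5 317.0 0 25 0.02 c
```

```text
now dx -0.026 dy 0.003 dz 0.616 (x30mm)
at goal yaw dx -0.026 dy 0.003 dz 0.616 (x30mm)
spin deg -0.12 t 8.35 pos [506.4 317.1  33.5] yaw -0.002 w 19.7 F [-0.1  0.1 -3.3]
{'top': (array([506.34, 316.47]), np.float64(0.06)), 'scene': (array([501.21, 318.4 ]), np.float64(0.023))}
{'top': (array([506.88, 317.67]), np.float64(0.063)), 'scene': (array([498.01, 317.56]), np.float64(0.022))}
[ 0.00234319  0.99975504 -0.00103417 -0.02198404]
```

View pics/ov_c_scene.png

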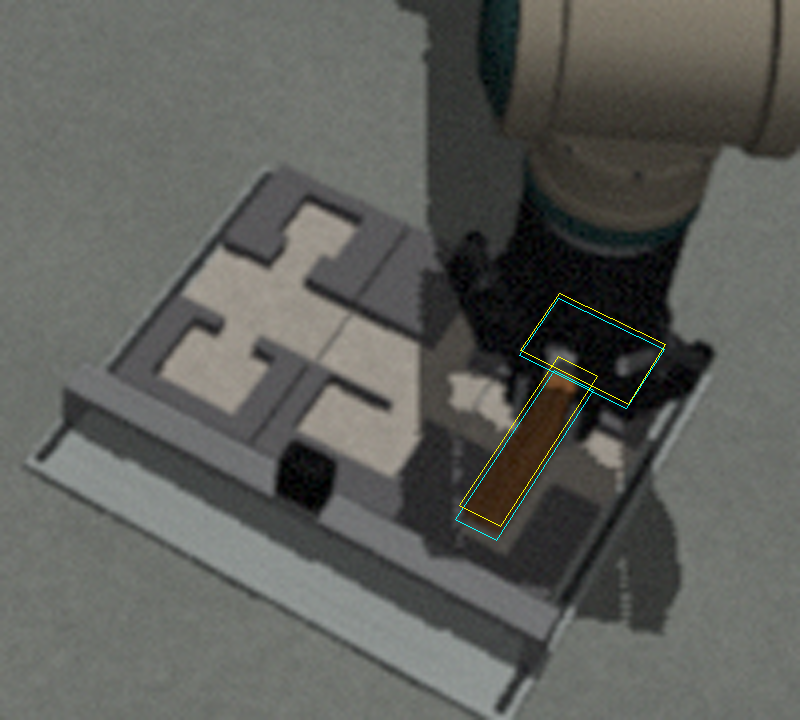

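move_arm --commands '[[[0,0,0,0.2,0],[0,0,0,0.15,0],[0,0,0,0.1,0]]]'

```text
time: 8.7
position: [507.1, 317.4, 20.2]
eef_rot: [0.002, 1.0, -0.001, -0.021]
ft_force: [3.4, -4.1, 14.7]
grip_width: 20.0
```

```bash
python3 go.py 506.4 317.0 15 0; python3 snap.py scene s6.png 200 380 325 525; python3 snap.py top t6.png 195 335 100 270;python3 -c "
from rig import env
print(env.sense()['eef_rot'])"; python3 ov.py scraper 505.4 317.0 0 20 -0.03 d
```

```text
now dx -0.024 dy 0.015 dz 0.173 (x30mm)
at goal yaw dx -0.024 dy 0.015 dz 0.173 (x30mm)
spin deg -0.13 t 8.70 pos [507.1 317.4  20.2] yaw -0.002 w 20.0 F [ 3.4 -4.1 14.7]
[ 1.91906283e-03  9.99772757e-01 -9.85585718e-04 -2.12080091e-02]
```

View pics/ov_d_scene.png

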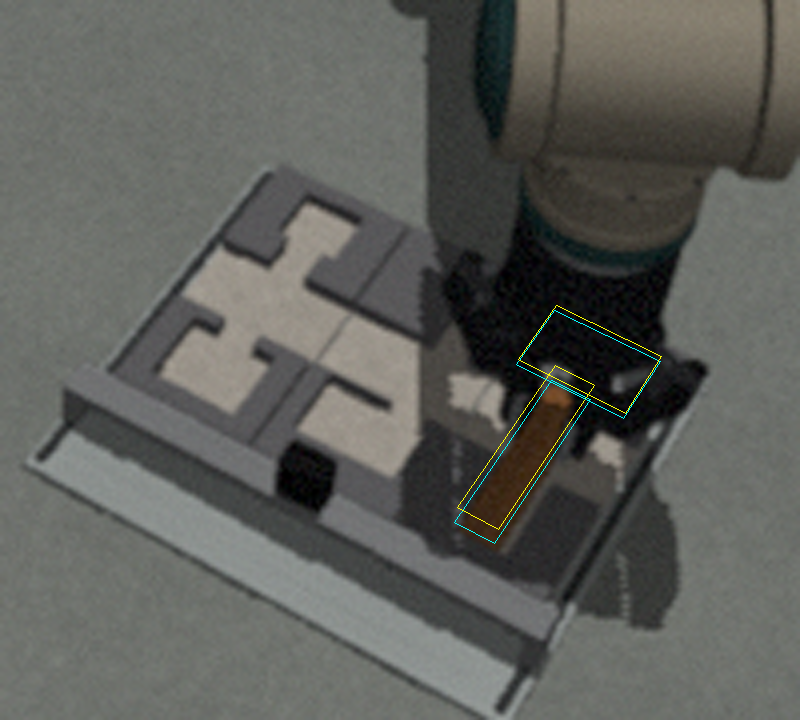

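View pics/t6.png

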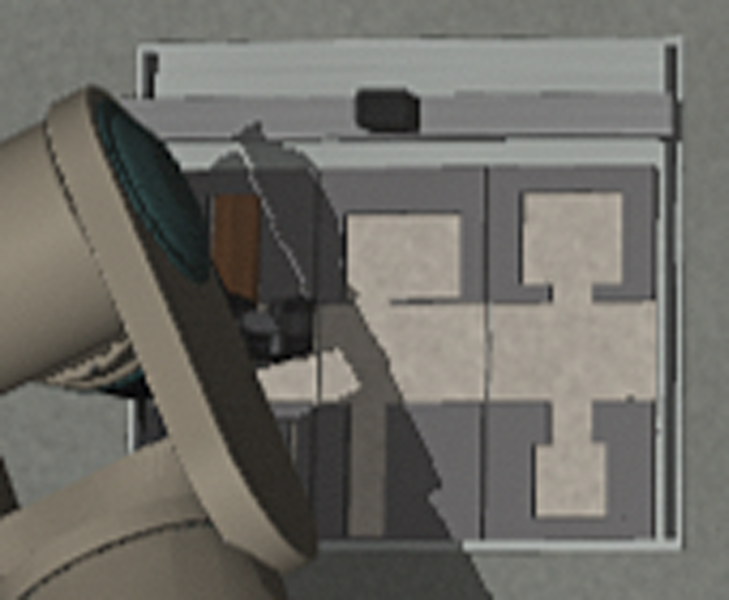

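```bash
cat > held.py <<'E'
from fit import *
import pickle,sys
# joint fit of wood handle; pose in pocket frame (pocket point=0,0), cams registered by pocket fits
OFF={'top':(505.1,315.9),'scene':(507.0,317.9)}
def run(z0,xa=40,cams=('top','scene'),dx0=0,dy0=0):
    D=[]
    for cam in cams:
        f=pickle.load(open('last_%s.pkl'%cam,'rb'));im=cv2.GaussianBlur(f['image'].astype(np.float32),(0,0),.5)
        F=np.clip((im[...,2]/(im[...,0]+1)-1.12)/0.5,0,1)
        def P(v,pl,zz,f=f,cam=cam):
            A=w(pl,(v[0]+OFF[cam][0],v[1]+OFF[cam][1],v[4]/75),0);A[:,2]=v[2]+zz-v[3]/75*pl[:,0];return proj(f,A)
        q=P([dx0,dy0,z0,0,0],box(xa,90,-20,20),6);r=(int(q[:,1].min())-8,int(q[:,1].max())+8,int(q[:,0].min())-8,int(q[:,0].max())+8)
        D.append((P,F[r[0]:r[1],r[2]:r[3]],r,down(cover([q],r))))
    def cost(v):
        t=0
        for P,F,r,wt in D:
            b=box(0,75,-11,11)
            h=cv2.convexHull(np.r_[P(v,b,0),P(v,b,12)].astype(np.float32))[:,0].astype(float)
            t+=score(cv2.GaussianBlur(down(cover([h],r)),(0,0),.7),F,wt)
        return t
    o=nm(cost,[dx0,dy0,z0,0,0],[3,3,4,4,2]);o=nm(cost,o.x,[2,2,3,3,1]);o=nm(cost,o.x,[1,1,2,2,1])
    v=o.x;print('dx %.1f dy %.1f z_under %.1f pitch(down+) %.3f yaw %.3f cost %.3f; tip z %.1f'%(v[0],v[1],v[2],v[3]/75,v[4]/75,o.fun,v[2]-v[3]))
if __name__=='__main__': run(float(sys.argv[1]),float(sys.argv[2]) if len(sys.argv)>2 else 40)
E
python3 held.py 17;python3 held.py 17 30;python3 held.py 12 35
```

```text
dx -2.2 dy -0.2 z_under 15.0 pitch(down+) 0.028 yaw 0.015 cost 0.301; tip z 12.9
dx -1.6 dy -0.2 z_under 14.0 pitch(down+) 0.037 yaw 0.017 cost 0.352; tip z 11.2
dx -2.1 dy -0.7 z_under 13.0 pitch(down+) 0.009 yaw 0.023 cost 0.305; tip z 12.3
```

move_arm --commands '[[[0,0.05,0,-0.1,-0.3],[0,0.03,0,0.15,-0.3],[0,0,0,0.15,0]]]'

```text
time: 9.05
position: [507.5, 317.8, 19.7]
eef_rot: [0.002, 1.0, 0.005, -0.024]
ft_force: [-17.4, -13.2, 40.9]
grip_width: 19.7
```

```bash
python3 go.py 506.4 317.0 15 0; python3 snap.py scene s7.png 200 380 325 525; python3 snap.py top t7.png 195 335 100 270;python3 held.py 15;python3 held.py 13 30
```

```text
now dx -0.037 dy 0.026 dz 0.158 (x30mm)
at goal yaw dx -0.036 dy 0.027 dz 0.158 (x30mm)
spin deg 0.56 t 9.05 pos [507.5 317.8  19.7] yaw 0.010 w 19.7 F [-17.4 -13.2  40.9]
dx -1.4 dy 0.6 z_under 14.8 pitch(down+) 0.028 yaw 0.010 cost 0.300; tip z 12.7
dx -1.7 dy 0.0 z_under 13.4 pitch(down+) 0.017 yaw 0.017 cost 0.352; tip z 12.1
```

View pics/s7.png

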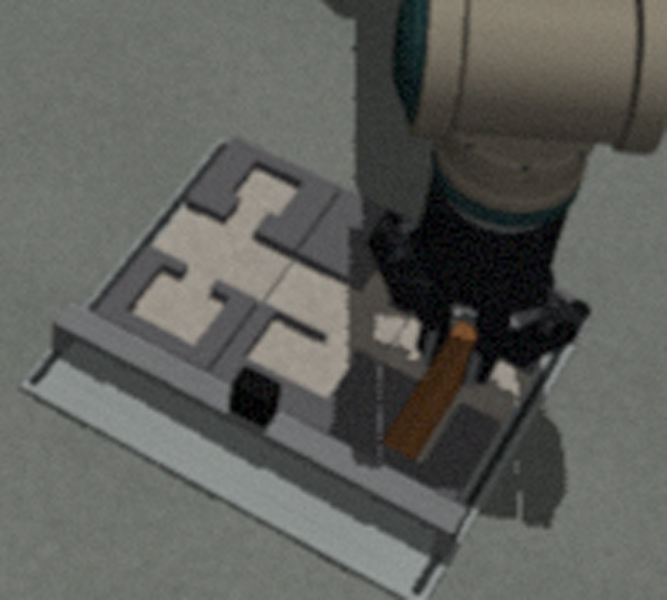

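```bash
python3 -c "
import cv2,pickle
im=pickle.load(open('last_top.pkl','rb'))['image'][230:330,125:205]
im=cv2.convertScaleAbs(im,alpha=1.8)
cv2.imwrite('pics/t7z.png',cv2.resize(im,None,fx=6,fy=6,interpolation=cv2.INTER_CUBIC))
im=pickle.load(open('last_scene.pkl','rb'))['image'][260:350,415:505]
im=cv2.convertScaleAbs(im,alpha=1.8)
cv2.imwrite('pics/s7z.png',cv2.resize(im,None,fx=6,fy=6,interpolation=cv2.INTER_CUBIC))
"
```

```text
(no output)
```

View pics/t7z.png

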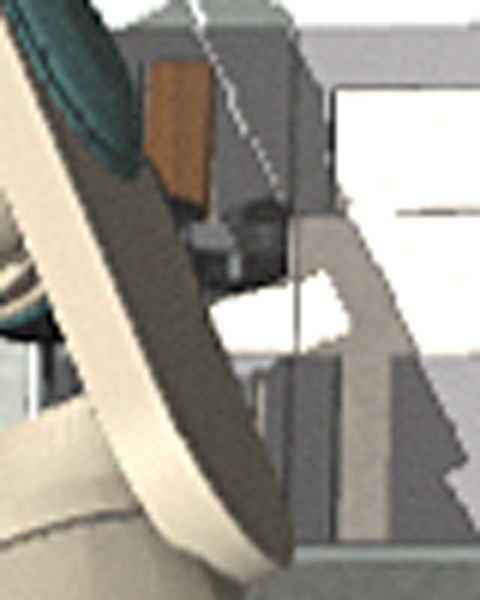

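View pics/s7z.png

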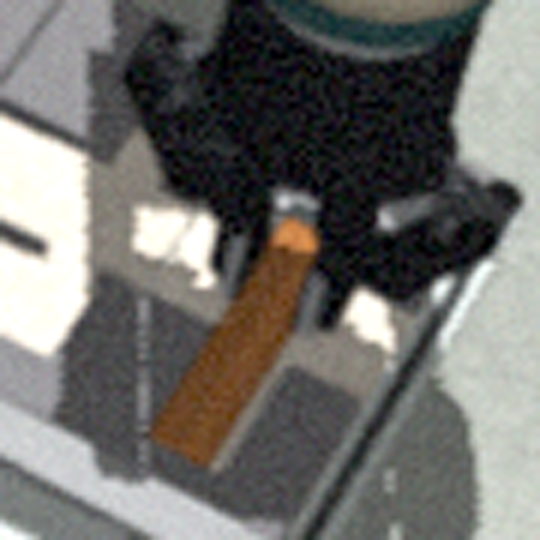

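```bash
cat > held2.py <<'E'
import held; from held import *
def run2(cam,z,pit,xa):
    f=pickle.load(open('last_%s.pkl'%cam,'rb'));im=cv2.GaussianBlur(f['image'].astype(np.float32),(0,0),.5)
    F=np.clip((im[...,2]/(im[...,0]+1)-1.12)/0.5,0,1)
    def P(v,pl,zz):
        A=w(pl,(v[0]+OFF[cam][0],v[1]+OFF[cam][1],v[2]/75),0);A[:,2]=z+zz-pit*pl[:,0];return proj(f,A)
    q=P([0,0,0],box(xa,90,-20,20),6);r=(int(q[:,1].min())-8,int(q[:,1].max())+8,int(q[:,0].min())-8,int(q[:,0].max())+8)
    wt=down(cover([q],r));b=box(0,75,-11,11)
    def cost(v):
        h=cv2.convexHull(np.r_[P(v,b,0),P(v,b,12)].astype(np.float32))[:,0].astype(float)
        return score(cv2.GaussianBlur(down(cover([h],r)),(0,0),.7),F[r[0]:r[1],r[2]:r[3]],wt)
    o=nm(cost,[0,0,0],[3,3,3]);o=nm(cost,o.x,[2,2,2])
    print(cam,z,pit,xa,'dx %.1f dy %.1f yaw %.3f cost %.3f'%(o.x[0],o.x[1],o.x[2]/75,o.fun))
for cam in('top','scene'):
    for xa in((38,48) if cam=='top' else (22,35)):
        for z,pit in((15,0),(15,-.05),(15,.04)): run2(cam,z,pit,xa)
E
python3 held2.py
```

```text
top 15 0 38 dx 0.3 dy -2.8 yaw 0.023 cost 0.100
top 15 -0.05 38 dx -0.2 dy -3.1 yaw 0.021 cost 0.100
top 15 0.04 38 dx 0.6 dy -2.4 yaw 0.035 cost 0.099
top 15 0 48 dx 0.3 dy -2.1 yaw 0.018 cost 0.075
top 15 -0.05 48 dx -0.5 dy -4.0 yaw 0.032 cost 0.076
top 15 0.04 48 dx 0.6 dy -1.6 yaw 0.018 cost 0.074
scene 15 0 22 dx -3.0 dy 1.2 yaw 0.019 cost 0.035
scene 15 -0.05 22 dx 0.2 dy 1.4 yaw 0.023 cost 0.037
scene 15 0.04 22 dx -5.1 dy 1.0 yaw 0.013 cost 0.033
scene 15 0 35 dx -2.6 dy 1.1 yaw 0.018 cost 0.033
scene 15 -0.05 35 dx 0.6 dy 1.0 yaw 0.031 cost 0.037
scene 15 0.04 35 dx -4.4 dy -0.4 yaw 0.039 cost 0.037
```

move_arm --commands '[[[0,0,0,-0.15,0.5],[0,0,0,0,0.3],[0.45,0,0,0,0],[0.6,0,0,0,0],[0.6,0,0,0,0],[0.6,0,0,-0.6,0],[0.6,0,0,-1,0],[0.6,0,0,-1,0]]]'

```text
time: 9.82
position: [507.2, 315.7, 93.2]
eef_rot: [0.007, 0.999, -0.002, -0.032]
ft_force: [0.6, 0.3, 1.1]
grip_width: 51.4
```

move_arm --commands '[[[0.6,0,0.9,-0.3,0],[0.6,0,0.9,0,0],[0.6,0,0.9,0,0],[0.6,0,0.9,0,0],[0.6,0,0.9,0,0],[0.6,0,0.9,0,0],[0.6,0,0.9,0,0],[0.6,0,0.9,0,0]]]'

```text
time: 10.48
position: [509.9, 97.5, 108.9]
eef_rot: [0.004, 1.0, 0.003, -0.027]
ft_force: [0.1, -0.6, 0.1]
grip_width: 51.1
```

```bash
python3 go.py 506.4 317.0 15 0; python3 snap.py scene s8.png 235 380 325 505; python3 snap.py top t8.png 195 335 100 270;python3 -c "
from rig import env
print(env.sense()['eef_rot'])"
```

```text
now dx -0.076 dy -7.316 dz 3.131 (x30mm)
at goal yaw dx -0.115 dy -7.316 dz 3.131 (x30mm)
spin deg 0.31 t 10.48 pos [509.9  97.5 108.9] yaw 0.005 w 51.1 F [ 0.1 -0.6  0.1]
[ 4.14055539e-03  9.99623618e-01  6.70394472e-04 -2.71113992e-02]
```

View pics/s8.png

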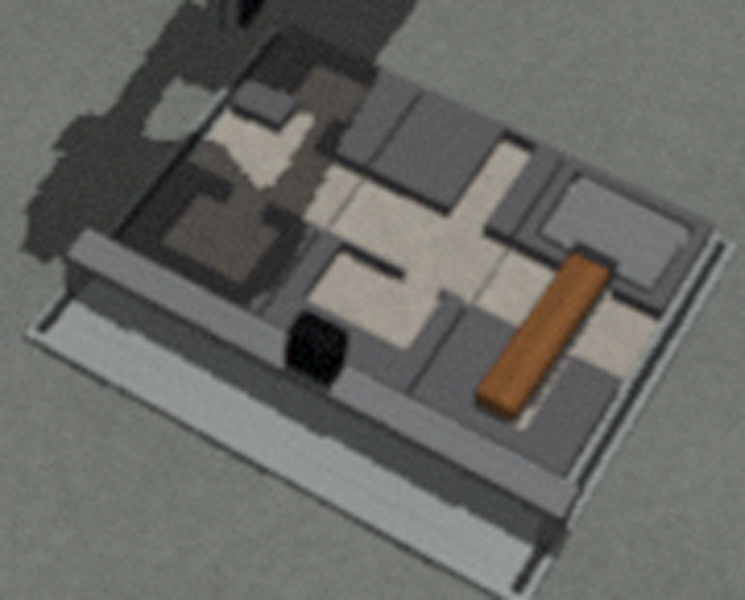

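View pics/t8.png

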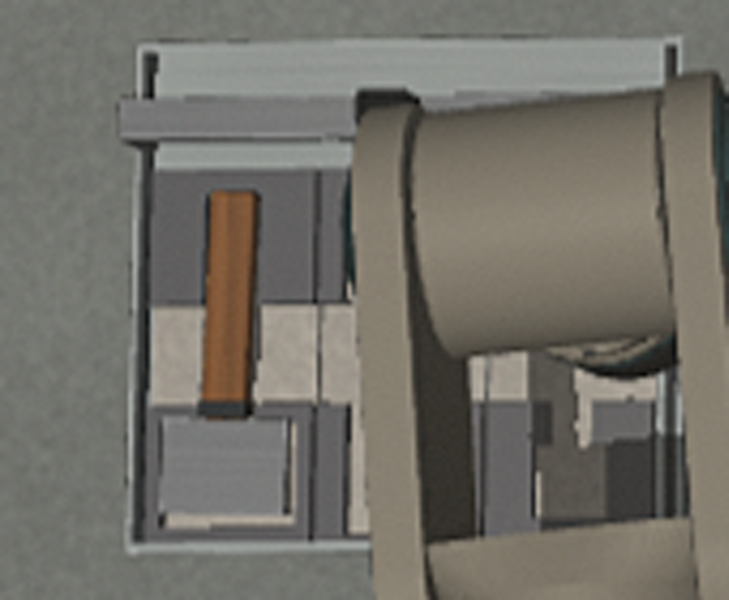

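```bash
cat > seat.py <<'E'
from fit import *
import pickle,sys
OFF={'top':(505.1,315.9),'scene':(507.0,317.9)}
# wood handle only, whole handle visible; joint 5-dof
def run(z0,cams):
    D=[]
    for cam in cams:
        f=pickle.load(open('last_%s.pkl'%cam,'rb'));im=cv2.GaussianBlur(f['image'].astype(np.float32),(0,0),.5)
        F=np.clip((im[...,2]/(im[...,0]+1)-1.25)/0.5,0,1)
        def P(v,pl,zz,f=f,cam=cam):
            A=w(pl,(v[0]+OFF[cam][0],v[1]+OFF[cam][1],v[3]/75),0);A[:,2]=v[2]+zz-v[4]/75*pl[:,0];return proj(f,A)
        q=P([0,0,z0,0,0],box(-15,90,-20,20),6);r=(int(q[:,1].min())-8,int(q[:,1].max())+8,int(q[:,0].min())-8,int(q[:,0].max())+8)
        D.append((P,F[r[0]:r[1],r[2]:r[3]],r,down(cover([q],r))))
    def cost(v):
        t=0
        for P,F,r,wt in D:
            b=box(-25,75,-11,11)
            h=cv2.convexHull(np.r_[P(v,b,0),P(v,b,12)].astype(np.float32))[:,0].astype(float)
            t+=score(cv2.GaussianBlur(down(cover([h],r)),(0,0),.7),F,wt)
        return t
    o=nm(cost,[0,0,z0,0,0],[3,3,4,2,4])
    for k in range(3): o=nm(cost,o.x,[2,2,3,2,3])
    v=o.x;print(cams,'dx %.1f dy %.1f z %.1f yaw %.3f pitch %.3f cost %.3f'%(v[0],v[1],v[2],v[3]/75,v[4]/75,o.fun))
for z in(10,15): run(z,('top','scene'))
E
python3 seat.py
```

```text
('top', 'scene') dx -0.3 dy 1.1 z 13.5 yaw -0.013 pitch -0.058 cost 0.225
('top', 'scene') dx -0.6 dy 0.7 z 15.3 yaw 0.000 pitch -0.037 cost 0.238
```

Run:
```python
from fit import *
import pickle
fr=pickle.load(open('fr0.pkl','rb'));f=fr['top']
x,y=505.1,315.9
for n,px,z in(("slot end floor",77.5,10),("slot end top",77.5,19),("rear floor",-82.5,10),("rear top",-82.5,19),("chan+ top",24,19),("chan+ fl",24,10),("chan- top",-24,19),("chan- fl",-24,10),('blade front fl',-31.5,10)):
    print(n,proj(f,[[x+px,y,z]]).round(2))
b=(f['image'][...,2].astype(int)-f['image'][...,0])
print(b[236:250,154]); print(b[310:324,154]);print(b[260:272,140],b[284:300,140])
```

```text
slot end floor [[155.9  239.87]]
slot end top [[154.64 239.32]]
rear floor [[153.12 316.93]]
rear top [[151.82 316.92]]
chan+ top [[153.71 265.04]]
chan+ fl [[154.98 265.41]]
chan- top [[152.86 288.31]]
chan- fl [[154.15 288.51]]
blade front fl [[154.02 292.14]]
[ 1  1  0  0  5 16 17 17 16 18 17 18 17 17]
[16 17 19 18 20 19 19 11  0  0  0  1  0  0]
[ 3  2  0  0  0 -1 10 17 17 17 17 17] [17 16 16 18 20  9 -1  0  1  6 15 18 19 19 18 16]
```

Run:
```python
from fit import *
import pickle
f=pickle.load(open('last_top.pkl','rb'));im=f['image'].astype(int);b=im[...,2]-im[...,0]
print('tip',b[236:246,154]); print('handle row265',b[265,140:170]);print('row250',b[250,140:170],'row 280',b[280,140:170])
print('blade rear',[tuple(im[r,150]) for r in range(310,322)])
print('blade right',[tuple(im[305,c]) for c in range(162,173)])
print('blade left',[tuple(im[305,c]) for c in range(130,142)])
print('blade front',[tuple(im[r,143]) for r in range(286,298)])
```

```text
tip [ 2  1 -3 12 60 66 64 64 63 64]
handle row265 [  0  -1  -1   0   0  -1  -3 -11  59  72  73  75  70  62  66  68  70  64
  32  11   3  -2  -1  -1  -1   0   1   0   0  -1]
row250 [ 1  2  1  2  1  1  0 -2  5 65 72 76 74 67 64 65 68 69 56 26  3  1  0  1
  2  1  1  1  2  2] row 280 [18 18 17 18 17 18 11 49 72 77 73 70 71 65 65 69 68 46 18  7 18 18 18 18
 17 17 18 17 17 17]
blade rear [(np.int64(123), np.int64(123), np.int64(123)), (np.int64(122), np.int64(123), np.int64(122)), (np.int64(124), np.int64(124), np.int64(123)), (np.int64(124), np.int64(123), np.int64(123)), (np.int64(127), np.int64(129), np.int64(129)), (np.int64(145), np.int64(152), np.int64(159)), (np.int64(156), np.int64(168), np.int64(177)), (np.int64(112), np.int64(121), np.int64(126)), (np.int64(88), np.int64(87), np.int64(89)), (np.int64(96), np.int64(95), np.int64(96)), (np.int64(88), np.int64(87), np.int64(89)), (np.int64(125), np.int64(127), np.int64(124))]
blade right [(np.int64(123), np.int64(123), np.int64(124)), (np.int64(123), np.int64(122), np.int64(123)), (np.int64(121), np.int64(122), np.int64(122)), (np.i
[... 784 characters left out ...]
22), np.int64(123), np.int64(123)), (np.int64(123), np.int64(122), np.int64(122)), (np.int64(121), np.int64(121), np.int64(122))]
blade front [(np.int64(144), np.int64(155), np.int64(162)), (np.int64(146), np.int64(156), np.int64(163)), (np.int64(145), np.int64(156), np.int64(165)), (np.int64(112), np.int64(118), np.int64(122)), (np.int64(92), np.int64(90), np.int64(92)), (np.int64(90), np.int64(90), np.int64(91)), (np.int64(128), np.int64(127), np.int64(128)), (np.int64(130), np.int64(131), np.int64(130)), (np.int64(120), np.int64(121), np.int64(121)), (np.int64(118), np.int64(120), np.int64(119)), (np.int64(121), np.int64(123), np.int64(122)), (np.int64(120), np.int64(120), np.int64(120))]
```

move_arm --commands '[[[0.5,0,-0.9,0,0],[0.5,0,-0.9,0,0],[0.5,0,-0.9,0,0],[0.5,0,-0.9,0,0],[0.5,0,-0.9,0.1,0],[0.5,0,-0.9,0.3,0],[0.5,0,-0.9,0.3,0],[0.5,0,-0.5,0.3,0],[0.5,0,0,0.2,0]]]'

```text
time: 11.33
position: [508.2, 311.3, 67.7]
eef_rot: [0.003, 1.0, -0.002, -0.027]
ft_force: [-0.0, -0.2, 0.5]
grip_width: 42.8
```

```bash
python3 go.py 506.8 316.6 17 0
```

```text
now dx -0.047 dy -0.176 dz 1.689 (x30mm)
at goal yaw dx -0.046 dy -0.177 dz 1.689 (x30mm)
spin deg -0.19 t 11.33 pos [508.2 311.3  67.7] yaw -0.003 w 42.8 F [-0.  -0.2  0.5]
```

move_arm --commands '[[[0.5,0.04,-0.17,0.4,0],[0.5,0,0,0.5,0],[0.5,0,0,0.4,0],[0.5,0,0,0.25,0],[0.5,0,0,0.1,0],[0.5,0,0,0,0]]]'

```text
time: 11.83
position: [504.4, 316.7, 11.7]
eef_rot: [0.004, 1.0, -0.0, -0.029]
ft_force: [-0.3, -1.0, -0.4]
grip_width: 42.9
```

```bash
python3 go.py 506.8 316.6 17 0
```

```text
now dx 0.080 dy 0.005 dz -0.176 (x30mm)
at goal yaw dx 0.080 dy 0.005 dz -0.176 (x30mm)
spin deg -0.02 t 11.83 pos [504.4 316.7  11.7] yaw -0.000 w 42.9 F [-0.3 -1.  -0.4]
```

move_arm --commands '[[[0,0,0,-0.05,0],[0,0,0,0,0],[0,0,0,0,0],[0,0,0,0,0]]]'

```text
time: 12.17
position: [505.7, 316.3, 15.4]
eef_rot: [0.004, 1.0, -0.001, -0.028]
ft_force: [0.0, -1.0, -2.2]
grip_width: 20.5
```

```bash
python3 go.py 501.9 315.6 17 0
```

```text
now dx -0.126 dy 0.025 dz -0.055 (x30mm)
at goal yaw dx -0.126 dy 0.025 dz -0.055 (x30mm)
spin deg -0.10 t 12.17 pos [505.7 316.3  15.4] yaw -0.002 w 20.5 F [ 0.  -1.  -2.2]
```

move_arm --commands '[[[0,-0.05,0.03,-0.03,0],[0,-0.05,0,0,0],[0,-0.01,0,0.03,0],[0,0,0,0.05,0]]]'

```text
time: 12.5
position: [502.4, 315.3, 14.9]
eef_rot: [0.003, 1.0, -0.001, -0.027]
ft_force: [0.0, 0.1, -2.2]
grip_width: 20.5
```

```bash
python3 go.py 503.2 315.6 15 0; python3 snap.py scene s9.png 200 380 325 525; python3 snap.py top t9.png 195 335 100 270
```

```text
now dx 0.027 dy -0.009 dz -0.004 (x30mm)
at goal yaw dx 0.027 dy -0.009 dz -0.004 (x30mm)
spin deg -0.11 t 12.50 pos [502.4 315.3  14.9] yaw -0.002 w 20.5 F [ 0.   0.1 -2.2]
```

View pics/s9.png

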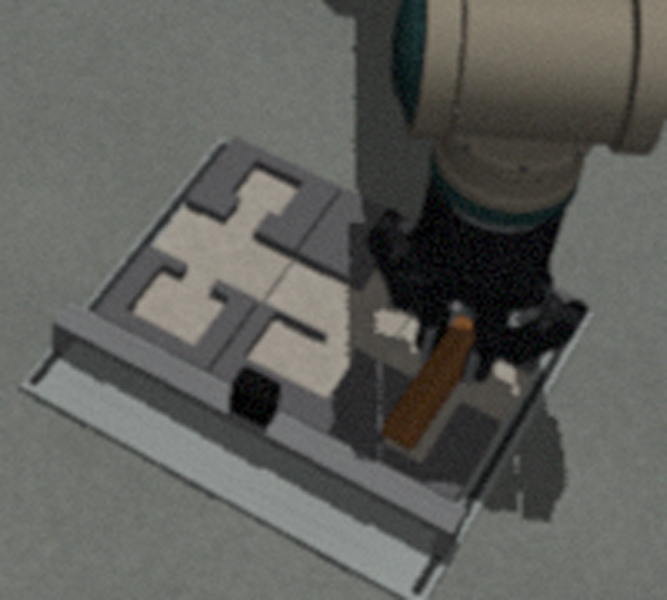

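move_arm --commands '[[[0,0.02,0,0.02,0],[0.45,0,0,0,0],[0.45,0,0,0,0],[0.45,0,0,0,0],[0.45,0,0,-0.6,0],[0.45,0,0,-1,0],[0.45,0,0,-1,0]]]'

```text
time: 13.18
position: [503.7, 314.1, 86.6]
eef_rot: [0.007, 0.999, -0.001, -0.033]
ft_force: [0.4, -0.6, 0.8]
grip_width: 38.5
```

move_arm --commands '[[[0.6,-0.2,0.9,-0.3,0],[0.6,0,0.9,0,0],[0.6,0,0.9,0,0],[0.6,0,0.9,0,0],[0.6,0,0.9,0,0],[0.6,0,0.9,0,0],[0.6,0,0.9,0,0],[0.6,0,0.9,0,0]]]'

```text
time: 13.85
position: [503.0, 96.5, 110.7]
eef_rot: [0.002, 1.0, 0.003, -0.023]
ft_force: [-0.6, 0.1, -0.2]
grip_width: 51.3
```

```bash
python3 go.py 510.5 -93.3 60 -0.225; python3 snap.py scene s10.png 235 380 325 505; python3 snap.py top t10.png 195 335 100 270;python3 seat.py; python3 -c "
from rig import env
print(env.sense()['eef_rot'])"
```

```text
now dx 0.207 dy 6.330 dz 1.689 (x30mm)
at goal yaw dx 1.657 dy 6.113 dz 1.689 (x30mm)
spin deg 13.29 t 13.85 pos [503.   96.5 110.7] yaw 0.007 w 51.3 F [-0.6  0.1 -0.2]
('top', 'scene') dx -2.3 dy -1.6 z 15.8 yaw 0.005 pitch -0.070 cost 0.260
('top', 'scene') dx -2.3 dy -1.7 z 17.7 yaw 0.006 pitch -0.014 cost 0.297
[ 0.0026088   0.99973517  0.00141242 -0.02282074]
```

View pics/s10.png

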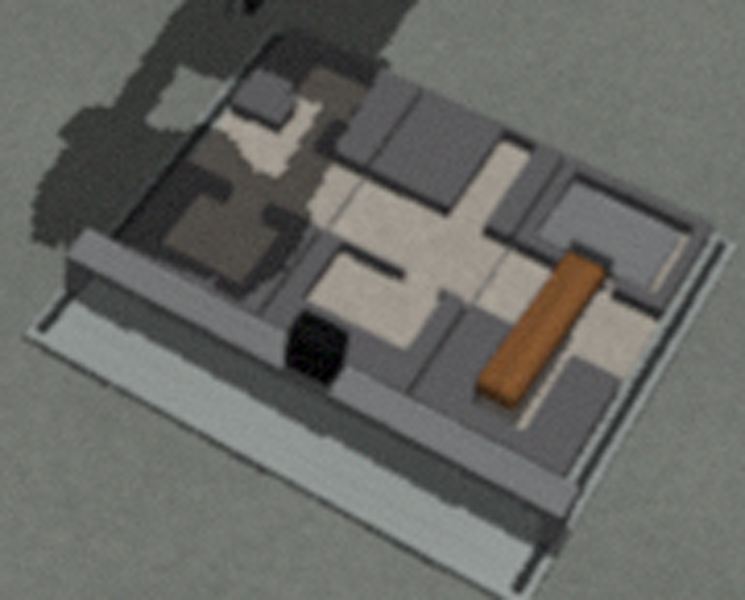

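View pics/t10.png

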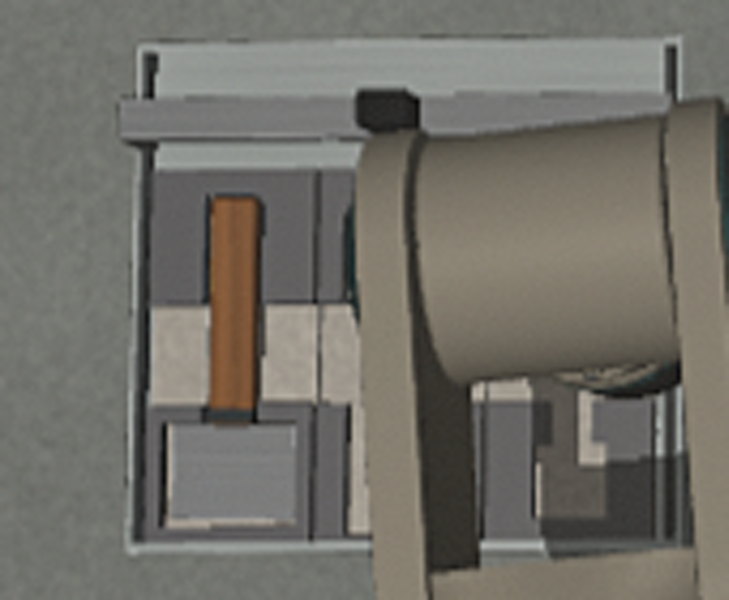

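The tray pictures show the blade nearly in, but the handle rests on the right (-y) edge of its slot (top crop 235,300). The scraper needs about 1.5 mm in +y, so I grip it again.

move_arm --commands '[[[0.5,0,-0.9,0,0],[0.5,0,-0.9,0,0],[0.5,0,-0.9,0,0],[0.5,0,-0.9,0,0],[0.5,0,-0.9,0.1,0],[0.5,0,-0.9,0.3,0],[0.5,0,-0.9,0.3,0.3],[0.5,0.1,-0.6,0.3,0.3],[0.5,0,0,0.3,0]]]'

```text
time: 14.7
position: [506.9, 314.6, 74.8]
eef_rot: [-0.001, 1.0, -0.007, -0.017]
ft_force: [-1.1, 0.2, 0.1]
grip_width: 42.9
```

```bash
python3 go.py 503.5 316.0 13 0
```

```text
now dx -0.113 dy -0.046 dz 2.061 (x30mm)
at goal yaw dx -0.112 dy -0.048 dz 2.061 (x30mm)
spin deg -0.79 t 14.70 pos [506.9 314.6  74.8] yaw -0.014 w 42.9 F [-1.1  0.2  0.1]
```

move_arm --commands '[[[0.5,-0.04,-0.04,0.6,-0.8],[0.5,0,0,0.6,0],[0.5,0,0,0.45,0],[0.5,0,0,0.2,0],[0.5,0,0,0.1,0],[0.5,0,0,0,0]]]'

```text
time: 15.2
position: [501.4, 317.7, 11.9]
eef_rot: [-0.0, 1.0, 0.003, -0.018]
ft_force: [-0.1, -0.3, 0.2]
grip_width: 42.7
```

```bash
python3 go.py 503.5 316.0 13 0
```

```text
now dx 0.069 dy 0.058 dz -0.038 (x30mm)
at goal yaw dx 0.069 dy 0.057 dz -0.038 (x30mm)
spin deg 0.30 t 15.20 pos [501.4 317.7  11.9] yaw 0.005 w 42.7 F [-0.1 -0.3  0.2]
```

move_arm --commands '[[[0.5,0.05,0.04,-0.03,0.3],[0,0,0,0,0],[0,0,0,0,0],[0,0,0,0,0],[0,0,0,0,0]]]'

```text
time: 15.62
position: [504.4, 316.4, 15.7]
eef_rot: [-0.001, 1.0, -0.001, -0.017]
ft_force: [-0.5, -1.0, -3.0]
grip_width: 20.2
```

```bash
python3 go.py 503.5 316.5 13 0; python3 snap.py top t11.png 195 335 100 270;python3 snap.py scene s11.png 235 380 325 505
```

```text
now dx -0.031 dy -0.004 dz 0.092 (x30mm)
at goal yaw dx -0.031 dy -0.004 dz 0.092 (x30mm)
spin deg -0.08 t 15.62 pos [504.4 316.4  15.7] yaw -0.001 w 20.2 F [-0.5 -1.  -3. ]
```

View pics/s11.png

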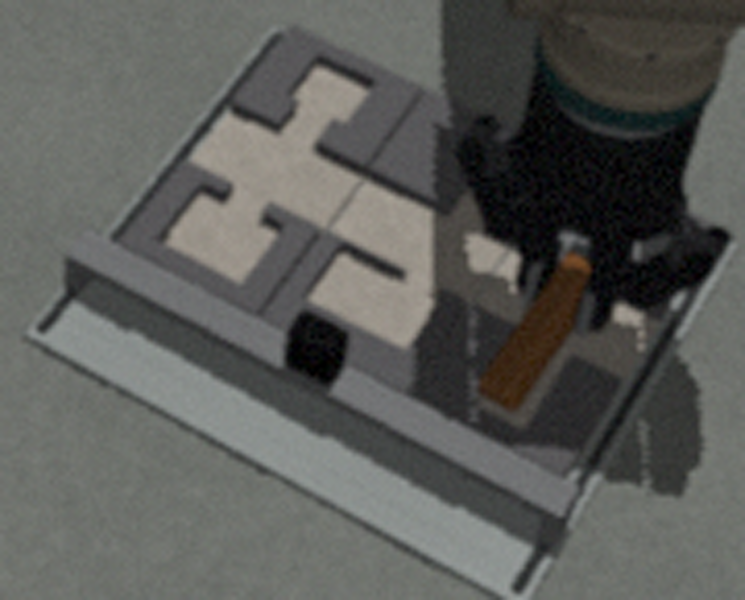

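move_arm --commands '[[[0,0,0,0.06,0],[0,0,0,0.06,0],[0.4,0,0,0,0],[0.4,0,0,0,0],[0.4,0,0,0,0]]]'

```text
time: 16.13
position: [505.3, 316.9, 13.4]
eef_rot: [-0.002, 1.0, -0.001, -0.015]
ft_force: [-0.0, -0.1, 0.5]
grip_width: 34.2
```

```bash
python3 go.py 503.5 316.5 13 0
```

```text
now dx -0.061 dy 0.013 dz 0.013 (x30mm)
at goal yaw dx -0.061 dy 0.013 dz 0.013 (x30mm)
spin deg -0.07 t 16.13 pos [505.3 316.9  13.4] yaw -0.001 w 34.2 F [-0.  -0.1  0.5]
```

move_arm --commands '[[[0.4,0,0,-0.3,0],[0.4,0,0,-1,0],[0.4,0,0,-1,0],[0.6,0,0.9,-0.5,0],[0.6,0,0.9,0,0],[0.6,0,0.9,0,0],[0.6,0,0.9,0,0],[0.6,0,0.9,0,0],[0.6,0,0.9,0,0],[0.6,0,0.9,0,0]]]'

```text
time: 16.97
position: [508.9, 125.3, 108.1]
eef_rot: [-0.003, 1.0, 0.004, -0.011]
ft_force: [-0.1, -0.3, -0.7]
grip_width: 51.4
```

```bash
python3 go.py 510.5 -93.3 60 -0.225; python3 snap.py scene s12.png 235 380 325 505; python3 snap.py top t12.png 195 335 100 270;python3 seat.py; python3 -c "
from rig import env
print(env.sense()['eef_rot'])"
```

```text
now dx -0.001 dy 7.288 dz 1.604 (x30mm)
at goal yaw dx 1.676 dy 7.092 dz 1.604 (x30mm)
spin deg 13.31 t 16.97 pos [508.9 125.3 108.1] yaw 0.007 w 51.4 F [-0.1 -0.3 -0.7]
('top', 'scene') dx -2.2 dy -0.3 z 8.6 yaw 0.015 pitch -0.026 cost 0.350
('top', 'scene') dx -2.1 dy -0.3 z 7.3 yaw 0.016 pitch -0.070 cost 0.328
[-0.00213392  0.9999351   0.00154077 -0.01108456]
```

View pics/s12.png

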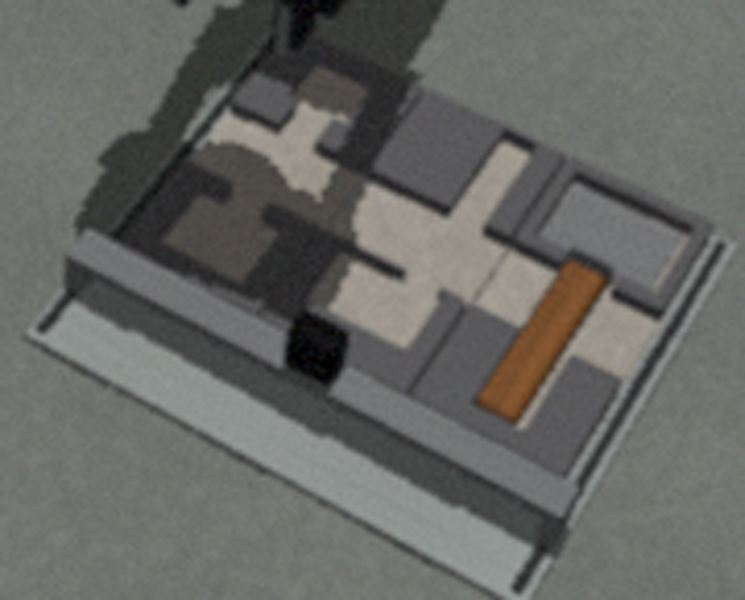

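View pics/t12.png

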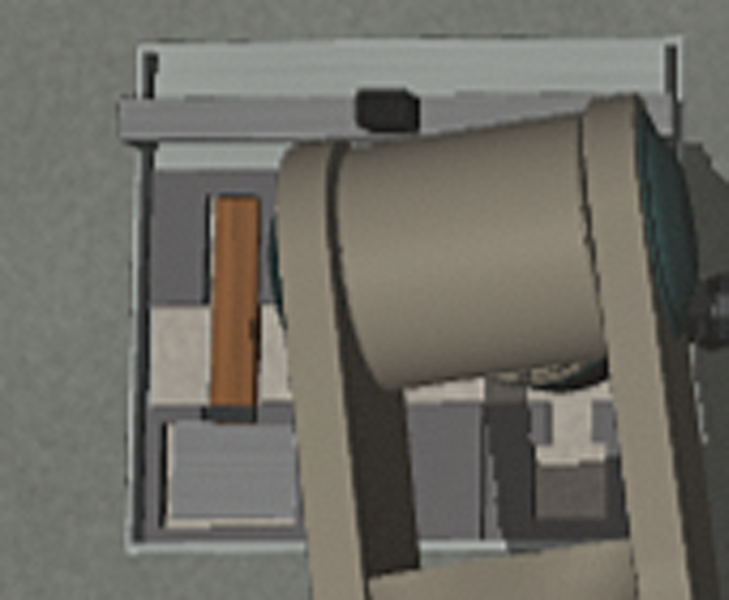

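The scraper now sits flush: no handle side face shows, and the blade lies inside its outline. Spanner next.

move_arm --commands '[[[0.6,0,0.5,0,6.7],[0.6,0.2,0.9,0,6.6],[0.6,0.2,0.9,0,0],[0.6,0.2,0.9,0,0],[0.6,0.2,0.9,0.1,0],[0.6,0.2,0.9,0.1,0],[0.6,0.2,0.9,0.2,0],[0.6,0.2,0.6,0.2,0],[0.6,0,0.2,0.2,0]]]'

```text
time: 17.82
position: [512.6, -86.8, 90.6]
eef_rot: [-0.002, 0.993, -0.118, -0.005]
ft_force: [-0.3, 0.3, 0.0]
grip_width: 51.4
```

```bash
python3 go.py 510.5 -93.3 5 -0.225;  python3 -c "
from rig import env
print(env.sense()['eef_rot'])"
```

```text
now dx -0.017 dy 0.226 dz 2.853 (x30mm)
at goal yaw dx -0.020 dy 0.226 dz 2.853 (x30mm)
spin deg -0.66 t 17.82 pos [512.6 -86.8  90.6] yaw -0.237 w 51.4 F [-0.3  0.3  0. ]
[-0.0021007   0.99300031 -0.11799212 -0.00488175]
```

move_arm --commands '[[[0.6,0,0.22,0.8,-0.6],[0.6,0,0,0.8,0],[0.6,0,0,0.6,0],[0.6,0,0,0.3,0],[0.6,0,0,0.1,0],[0.6,0,0,0,0]]]'

```text
time: 18.32
position: [511.8, -91.1, 11.6]
eef_rot: [-0.003, 0.994, -0.113, -0.003]
ft_force: [1.2, -0.1, 0.6]
grip_width: 51.4
```

```bash
python3 go.py 510.5 -93.3 5 -0.225
```

```text
now dx -0.027 dy 0.081 dz 0.220 (x30mm)
at goal yaw dx -0.027 dy 0.081 dz 0.220 (x30mm)
spin deg -0.08 t 18.32 pos [511.8 -91.1  11.6] yaw -0.226 w 51.4 F [ 1.2 -0.1  0.6]
```

move_arm --commands '[[[0.6,-0.03,0.07,0.15,0],[0.6,0,0,0.08,0],[0,0,0,0,0],[0,0,0,0,0],[0,0,0,0,0],[0,0,0,0,0]]]' --grip_force 80

```text
time: 18.82
position: [513.2, -92.4, 8.6]
eef_rot: [-0.002, 0.994, -0.112, 0.0]
ft_force: [-1.0, 0.6, -1.6]
grip_width: 12.4
```

```bash
python3 go.py 510.5 -93.3 5 -0.225;  python3 -c "
from rig import env
print(env.sense()['eef_rot'])"
```

```text
now dx -0.080 dy 0.048 dz 0.121 (x30mm)
at goal yaw dx -0.080 dy 0.048 dz 0.121 (x30mm)
spin deg 0.02 t 18.82 pos [513.2 -92.4   8.6] yaw -0.225 w 12.4 F [-1.   0.6 -1.6]
[-2.30443058e-03  9.93692537e-01 -1.12114410e-01  4.36533099e-04]
```

move_arm --commands '[[[0.35,0,0,0,0],[0.35,-0.07,0.03,0.1,0],[0.35,0,0,0.08,0],[0.35,0,0,0,0]]]'

```text
time: 19.15
position: [511.2, -93.0, 3.5]
eef_rot: [-0.002, 0.994, -0.112, 0.001]
ft_force: [0.3, -0.3, 0.1]
grip_width: 30.0
```

```bash
python3 go.py 510.5 -93.3 5 -0.225; python3 snap.py scene s13.png 180 280 240 360
```

```text
now dx -0.022 dy 0.014 dz -0.051 (x30mm)
at goal yaw dx -0.022 dy 0.014 dz -0.051 (x30mm)
spin deg 0.01 t 19.15 pos [511.2 -93.    3.5] yaw -0.225 w 30.0 F [ 0.3 -0.3  0.1]
```

View pics/s13.png

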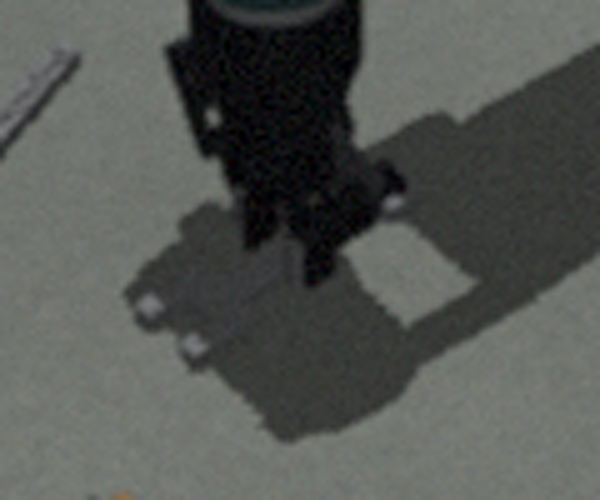

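move_arm --commands '[[[0,0,0,0,0],[0,0,0,0,0],[0,0,0,0,0],[0,0,0,0,0]]]'

```text
time: 19.53
position: [511.3, -93.1, 3.8]
eef_rot: [-0.002, 0.994, -0.112, 0.001]
ft_force: [-0.5, 0.1, -0.1]
grip_width: 13.2
```

```bash
python3 go.py 510.5 -93.3 5 -0.225
```

```text
now dx -0.025 dy 0.012 dz -0.039 (x30mm)
at goal yaw dx -0.025 dy 0.012 dz -0.039 (x30mm)
spin deg 0.01 t 19.53 pos [511.3 -93.1   3.8] yaw -0.225 w 13.2 F [-0.5  0.1 -0.1]
```

move_arm --commands '[[[0,0,0,-0.5,0],[0,0,0,-0.8,0],[0,0,-0.3,-0.8,-6.4],[0,0,-0.9,-0.2,-6.5],[0,0,-0.9,-0.1,0],[0,0,-0.9,-0.1,0],[0,0,-0.9,-0.1,0],[0,0,-0.9,-0.1,0],[0,0,-0.9,0,0]]]'

```text
time: 20.28
position: [513.1, 79.5, 86.0]
eef_rot: [-0.002, 1.0, 0.001, -0.002]
ft_force: [1.1, -0.2, -1.1]
grip_width: 13.1
```

```bash
python3 go.py 505.0 152.4 60 0;  python3 -c "
from rig import env
print(env.sense()['eef_rot'])"
```

```text
now dx -0.265 dy -2.432 dz 0.868 (x30mm)
at goal yaw dx -0.271 dy -2.431 dz 0.868 (x30mm)
spin deg 0.15 t 20.28 pos [513.1  79.5  86. ] yaw 0.003 w 13.1 F [ 1.1 -0.2 -1.1]
[-0.00239993  0.99999516  0.00128316 -0.00151041]
```

move_arm --commands '[[[0,-0.1,-0.8,0.2,0.1],[0,-0.1,-0.6,0.3,0],[0,-0.05,-0.25,0.3,0],[0,0,0,0.1,0]]]'

```text
time: 20.62
position: [504.5, 136.1, 58.4]
eef_rot: [-0.003, 1.0, 0.003, -0.001]
ft_force: [0.6, 0.0, -1.2]
grip_width: 13.3
```

```bash
python3 go.py 505.0 152.4 60 0; python3 snap.py top t14.png 195 335 150 320; python3 snap.py scene s14.png 205 350 300 480; python3 -c "
from rig import env
print(env.sense()['eef_rot'])"
```

```text
now dx 0.018 dy -0.542 dz -0.052 (x30mm)
at goal yaw dx 0.015 dy -0.542 dz -0.052 (x30mm)
spin deg 0.37 t 20.62 pos [504.5 136.1  58.4] yaw 0.006 w 13.3 F [ 0.6  0.  -1.2]
[-2.80646744e-03  9.99993005e-01  2.34885755e-03 -7.72814629e-04]
```

View pics/t14.png

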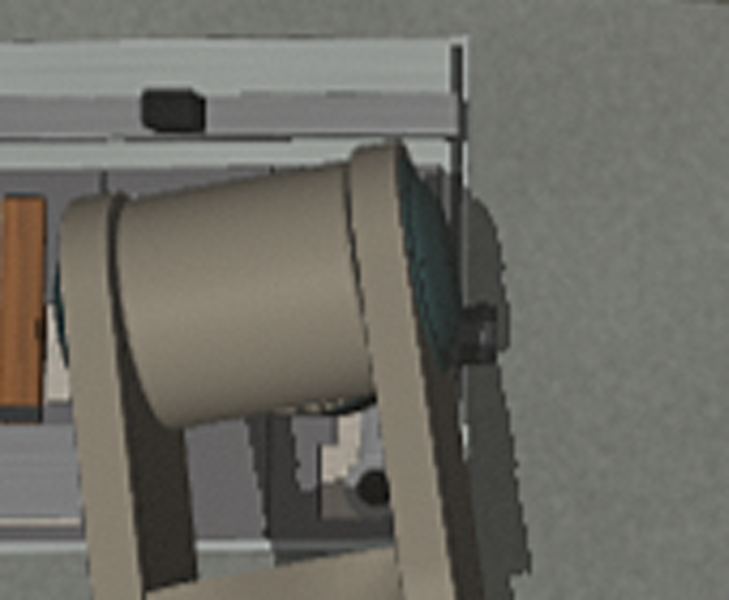

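View pics/s14.png

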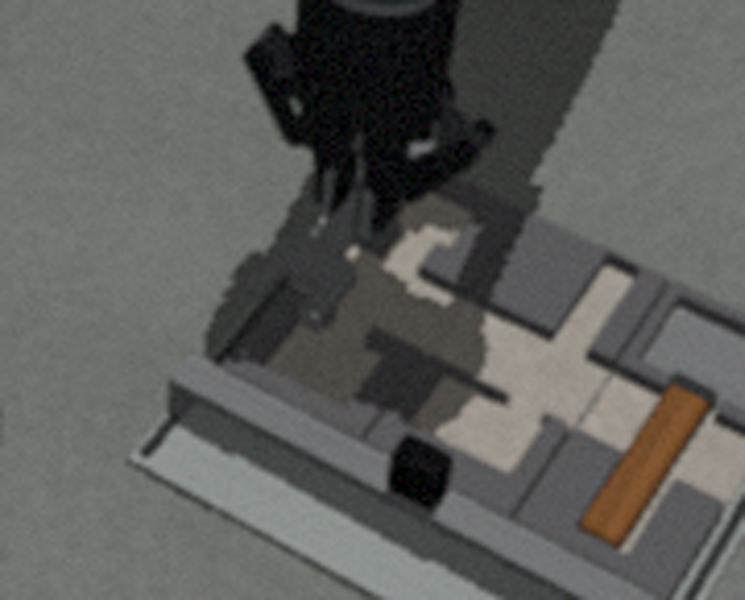

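Run:
```python
from fit import *
import pickle
f=pickle.load(open('last_top.pkl','rb'));im=f['image'][295:322,225:250].astype(int).sum(2)//3
print(im)
for z in(55,60,66): print(ray(f,(308.8,236.8),z).round(1))
```

```text
[[ 99 101  82  84 154 156 154 154 155 119 116 120 127 102 122 121 121 120
  120 120 121 121 121 122 130]
 [100 100  80  81 151 157 158 156 160 114 114 122 126  99 116 122 120 121
  121 121 120 121 119 122 129]
 [ 99  99  81  77 145 155 155 154 158 114 115 123 126 116 117 121 121 121
  121 121 121 121 120 123 127]
 [ 99 102  91  95 142 153 151 150 159 115 117 122 125 129 125 121 122 122
  121 121 121 121 121 121 126]
 [135 143 138 138 151 153 152 152 135 111 117 122 125 129 116 120 120 120
  121 120 123 119 120 120 125]
 [152 159 156 156 155 155 150 154 122 109 117 121 123 128 107 121 122 121
  120 120 120 122 121 120 122]
 [148 155 151 154 155 152 147 152 121 107 129 132 134 138 113 118 121 120
  121 122 120 122 122 121 122]
 [149 155 152 153 154 153 154 158 133 118 127 129 130 130 108 121 122 121
  120 120 122 118 121 120 122]
 [151 160 156 154 154 157 135 135 128 123 126 128 125 127 104 120 122 120
  121 120 122 121 120 123 122]
 [151 155 150 152 157 165 119 117 121 127 107  86  84  84  83 119 122 124
  121 121 121 122 122 121 122]
 [151 155 149 151 160 169 125 122 128  97  58  35 
[... 1095 characters left out ...]
 121 122]
 [ 60  62  60  59  61  62  62  61  65  60  57  61  63  63  57  54  51 120
  124 122 121 122 121 119 121]
 [ 57  54  56  56  58  54  55  53  55  54  56  56  56  57  56  55  47 121
  126 120 122 121 122 120 121]
 [ 57  56  56  55  55  59  56  57  56  59  57  57  57  57  58  55  44 120
  125 122 120 119 122 121 120]
 [ 57  56  55  57  56  56  54  56  55  55  56  56  53  52  54  52  48 119
  124 121 121 121 123 121 121]
 [ 60  57  58  59  58  58  60  58  59  59  59  63  65  66  64  64  59 100
  120 122 122 119 121 119 119]
 [ 79  79  80  81  79  79  82  79  78  78  79  80  80  79  81  77  75  92
  121 123 123 120 121 123 121]]
[439.8 136.   55. ]
[439.8 135.2  60. ]
[439.7 134.3  66. ]
```

Run:
```python
from fit import *
import pickle
f=pickle.load(open('fr0.pkl','rb'))['top'];im=f['image'].astype(int).sum(2)//3
print(im[298:314,336:356])
import scipy.ndimage as nd
m=im[300:311,340:352]<75;r,c=nd.center_of_mass(m);print(r+300,c+340,[ray(f,(r+300,c+340),z).round(1) for z in(0,6,12)])
print('fit ring',510.5-62*np.cos(.225),-93.3+62*np.sin(.225))
```

```text
[[112 114 109 108 112 114  82  71 133 129 134 130 129 131 126  93 111 116
  112 113]
 [112 110 112 115  85  87 103 110 132 126 129 144 132 132 116 101 112 116
  114 108]
 [110 107 111 116  77 105 127 129 129 131 128 137 130 130 101 106 110 111
  108 108]
 [108 108 111 101 116 131 132 135 101  88  87  89 127 130 119 105 108 106
  109 109]
 [110 110  97 113 130 136 110  91  52  38  45  43  85 125 128 123  97 110
  114 111]
 [109 110  98 131 135 121  69  40  44  41  44  39  35 124 128 130  89 106
  111 111]
 [109 109  97 129 136 101  48  41  46  48  44  46  37  96 127 130 105 111
  112 111]
 [108 109  93 125 137  93  49  43  44  46  46  46  39  58 124 129 111 110
  111 112]
 [107 109 103 128 136  93  50  43  45  46  49  46  40  62 125 131 106 109
  110 113]
 [112 114  97 130 136 126  58  39  45  46  44  43  36  89 128 130 111 114
  112 115]
 [110 114 102 131 135 138  83  40  41  42  41  36  56 115 130 133 100 111
  114 112]
 [108 113 115 105 132 134 122  93  72  40  40 104 114 129 133 120 100 111
  114 111]
 [110 110 114 102 104 129 139 126 118 113 111 133 131 131 118 107 107 110
  112 110]
 [112 111 114 113 100  93 127 134 131 138 139 131 129 121 110 108 110 109
  109 109]
 [107 109 109 108 109  95 115 108 112 116 119 115 117 113 111 107 109 111
  110 110]
 [107 109 106 110 110 108 107 101 106 110 108 108 107 112 114 112 110 112
  115 116]]
305.38 345.26 [array([449.2, -79.8,   0. ]), array([449.1, -79.7,   6. ]), array([448.9, -79.6,  12. ])]
fit ring 450.0627653617255 -79.46740554783177
```

move_arm --commands '[[[0,0.04,-0.4,0.2,0.3],[0,0.02,-0.12,0.3,0],[0,0,0,0.3,0],[0,0,0,0.1,0]]]'

```text
time: 21.05
position: [509.0, 146.2, 32.0]
eef_rot: [-0.002, 1.0, -0.003, 0.001]
ft_force: [-0.5, 0.3, -2.3]
grip_width: 12.9
```

```bash
python3 go.py 506.4 152.7 14 0;python3 snap.py scene s15.png 205 350 300 480;python3 snap.py top t15.png 195 335 150 320;  python3 -c "
from rig import env
print(env.sense()['eef_rot'])"
```

```text
now dx -0.088 dy -0.215 dz 0.601 (x30mm)
at goal yaw dx -0.087 dy -0.216 dz 0.601 (x30mm)
spin deg -0.30 t 21.05 pos [509.  146.2  32. ] yaw -0.005 w 12.9 F [-0.5  0.3 -2.3]
[-2.28204000e-03  9.99993318e-01 -2.75984988e-03  7.34297598e-04]
```

View pics/s15.png

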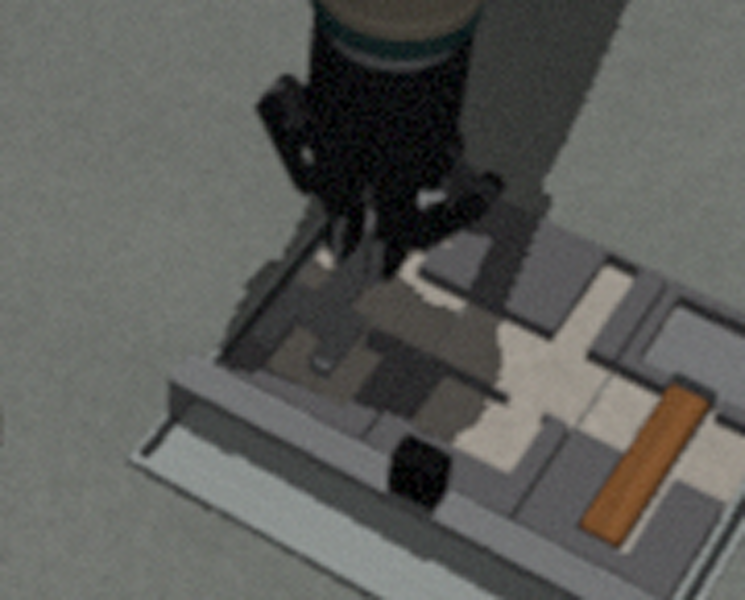

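View pics/t15.png

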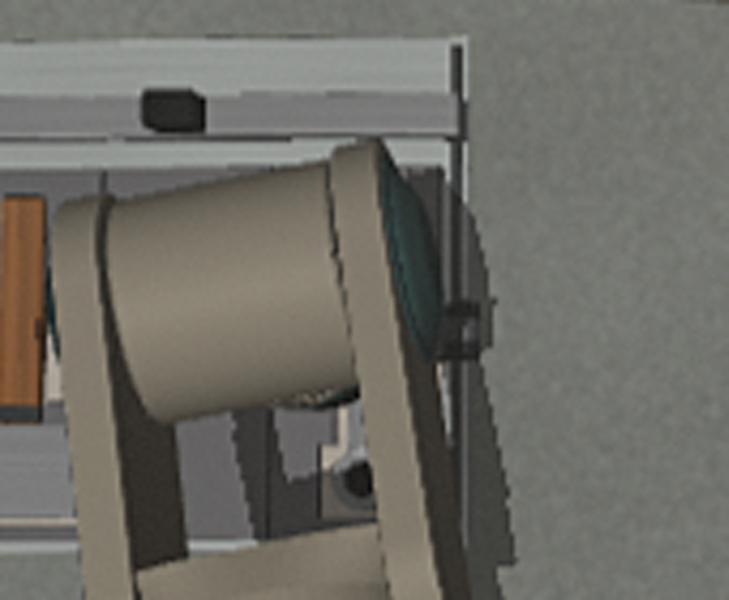

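move_arm --commands '[[[0,-0.09,-0.21,0,-0.3],[0,0,0,0.05,0]]]'

```text
time: 21.32
position: [506.7, 152.1, 31.6]
eef_rot: [-0.002, 1.0, -0.001, 0.001]
ft_force: [0.2, -0.0, -2.0]
grip_width: 13.3
```

```bash
python3 go.py 506.4 152.7 14 0;python3 snap.py top t16.png 255 335 180 280;  python3 - <<'E'
from fit import *
import pickle
import scipy.ndimage as nd
f=pickle.load(open('last_top.pkl','rb'));im=f['image'].astype(int).sum(2)//3
print(im[298:320,220:245])
E
```

```text
now dx -0.011 dy -0.021 dz 0.588 (x30mm)
at goal yaw dx -0.011 dy -0.021 dz 0.588 (x30mm)
spin deg -0.08 t 21.32 pos [506.7 152.1  31.6] yaw -0.001 w 13.3 F [ 0.2 -0.  -2. ]
[[ 99 100 100 100  79 100 103  93 110 120 124  89 115 121 119 118 119 119
  119 119 118 120 130  68  45]
 [ 98  99  99 101  54 136 141 140 122 117 122 116 117 117 117 119 117 119
  119 120 117 119 129  75  50]
 [101 100 100 102  42 151 162 164 130 118 119 132 117 117 119 119 118 118
  117 119 121 121 126  87  50]
 [ 99  97  99 104  45 151 159 144 124 116 139 152 134 123 119 119 120 119
  118 120 119 120 124 108  59]
 [101  98 101 104  46 152 147 125 118 121 138 139 123 122 119 120 119 120
  118 118 119 119 122 120  63]
 [100  98 103 103  46 149 137 124 125 130 104  89  67 120 119 121 118 121
  118 118 118 121 122 127  59]
 [100  98 102 102  51 119 129 130 105  89  58  37  21 119 123 120 119 118
  121 120 119 117 122 128  64]
 [102 104 106 109  57 118 135 122  65  26  25  26  15 121 124 119 119 117
  118 118 119 119 120 129  71]
 [ 79  77  77  81  50  94  98  84  35  23  30  28  16 118 123 120 118 119
  121 120 11
[... 684 characters left out ...]
68  70  70  71  74  66 105 120 120 119
  117 119 118 119 119 119 126]
 [ 58  57  57  59  32  83  89  83  77  72  70  70  61  65  82 118 121 119
  119 118 118 118 119 119 122]
 [ 56  56  56  59  41  77  80  77  76  72  72  73  68  66  70 119 123 120
  118 118 119 118 119 120 122]
 [ 57  55  57  56  53  59  63  61  60  65  61  61  63  59  54 120 120 121
  117 118 120 119 119 119 119]
 [ 56  56  56  55  59  55  55  53  54  51  49  49  50  46  36 115 121 119
  118 119 120 118 118 119 120]
 [ 54  53  54  56  54  50  50  49  59  59  74  77  90  91 101 121 119 119
  118 120 119 119 120 119 121]
 [ 51  49  48  59  70  72  88 104 112 110 118 114 123 118 119 126 120 121
  119 119 118 119 118 118 118]]
```

View pics/t16.png

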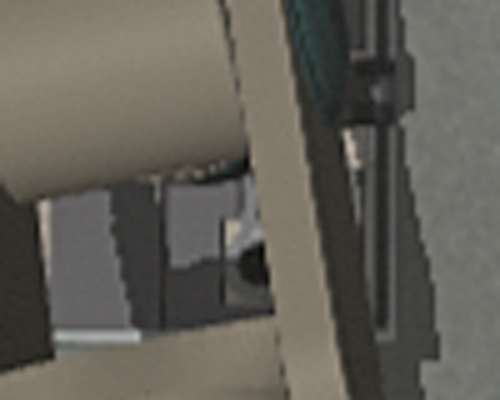

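Run:
```python
from fit import *
import pickle
f=pickle.load(open('last_top.pkl','rb'))
for z in(28,34,40): print(ray(f,(307.4,231.6),z).round(1))
im=pickle.load(open('fr0.pkl','rb'))['top']['image'].astype(int);b=im[...,2]-im[...,0]
for r in(308,270,245,295): print(r,b[r,212:258])
for n,x,y,z in(('ring L fl',-62,17.5,10),('ring R top',-62,-17.5,19),('head L fl',60,24.5,10),('head R top',60,-24.5,19)): print(n,proj(f,[[504.3+x,152.4+y,z]]).round(2))
```

```text
[443. 151.  28.]
[442.9 150.   34. ]
[442.8 149.   40. ]
308 [ 1  1  1  1  2  1  0  1  2  1  1  3 -1 18 17 18 16 17 16 17 16 18 17 19
 15 17 17 16 20  8  2  1  3  2  0  2  3  1  1  2  3  1  0  0  2 -1]
270 [20 14  7 15 18 15 15 17 18 17 16 16 17 15 17 18 19 17 16 16 16 16 16 18
 15 15 17 17 16 16 18 15 17 16 18 16 18 18 17 17 20  3 -2 -1  0  2]
245 [ 2  2  2  3  2  1  2  1  2  0 11 16 17 17 17 17 18 17 17 16 17 16 17 17
 16 16 16 18 16 15 17 18 20  3  1  1  2  1  3  2  2  2  0 -2  2  0]
295 [ 2  1  2  0  1  1  2  1  2  2  2  2  2  1  2 -1  8 17 18 18 16 18 18 17
 18 16  3  1  1  1  2  2  0  2  1  3  2  3  1  2  3  1  0  1  0  1]
ring L fl [[223.94 307.81]]
ring R top [[240.21 307.86]]
head L fl [[222.   248.89]]
head R top [[244.85 248.51]]
```

move_arm --commands '[[[0,-0.01,-0.03,0.25,0],[0,0,0,0.2,0],[0,0,0,0.1,0],[0,0,0,0,0]]]'

```text
time: 21.7
position: [507.1, 153.0, 14.1]
eef_rot: [-0.002, 1.0, -0.0, 0.002]
ft_force: [0.8, 0.5, -2.2]
grip_width: 13.3
```

```bash
python3 go.py 506.4 153 14 0;python3 snap.py scene s17.png 205 350 300 480
```

```text
now dx -0.022 dy 0.001 dz 0.004 (x30mm)
at goal yaw dx -0.022 dy 0.001 dz 0.004 (x30mm)
spin deg -0.05 t 21.70 pos [507.1 153.   14.1] yaw -0.001 w 13.3 F [ 0.8  0.5 -2.2]
```

View pics/s17.png

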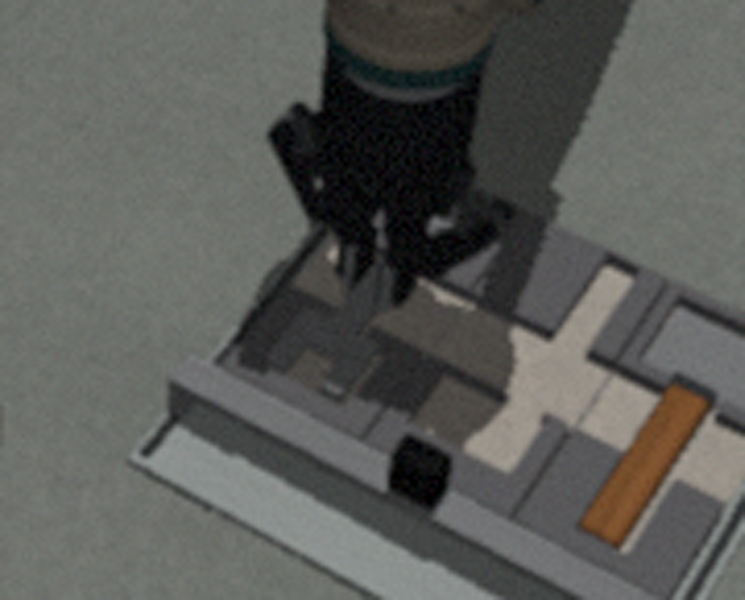

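Seen from the scene camera, the spanner went into its pocket without contact force. Release.

move_arm --commands '[[[0.3,0,0,0,0],[0.35,0,0,0,0],[0.35,0,0,0,0],[0.35,0,0,-0.3,0],[0.4,0,0,-0.8,0],[0.6,0,0,-1,0],[0.6,0,0.5,-1,0],[0.6,0,0.9,0,0],[0.6,0,0.9,0,0],[0.6,0,0.9,0,0]]]'

```text
time: 22.58
position: [508.1, 57.4, 118.7]
eef_rot: [-0.003, 1.0, 0.003, 0.006]
ft_force: [0.5, 0.3, 0.1]
grip_width: 51.0
```

move_arm --commands '[[[0.6,0,0.9,0,0],[0.6,0,0.9,0,0],[0.6,0,0.9,0,0],[0.6,0,0.9,0,0],[0.6,0.1,0.9,0,0],[0.6,0.1,0.9,0,-3],[0.6,0.1,0.9,0,-3.5]]]'

```text
time: 23.17
position: [520.8, -141.1, 128.7]
eef_rot: [-0.001, 0.998, 0.061, 0.013]
ft_force: [0.6, 1.1, -0.4]
grip_width: 51.1
```

```bash
python3 go.py 541.2 -256.7 5 0.12; python3 snap.py scene s18.png 235 380 325 505; python3 snap.py top t18.png 195 335 100 270; python3 -c "
from rig import env
print(env.sense()['eef_rot'])"
```

```text
now dx 0.201 dy 3.908 dz 4.122 (x30mm)
at goal yaw dx 0.213 dy 3.908 dz 4.122 (x30mm)
spin deg 0.18 t 23.17 pos [ 520.8 -141.1  128.7] yaw 0.123 w 51.1 F [ 0.6  1.1 -0.4]
[8.98241834e-05 9.98152766e-01 5.93224233e-02 1.31110079e-02]
```

View pics/s18.png

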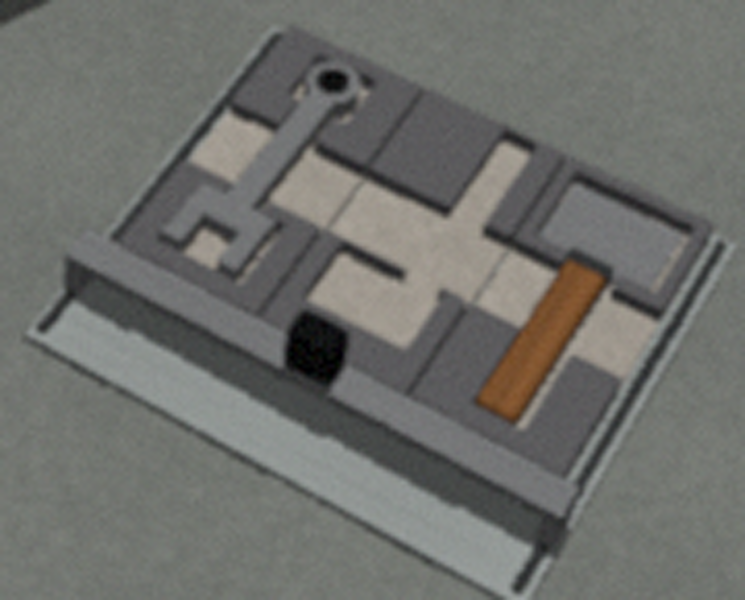

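View pics/t18.png

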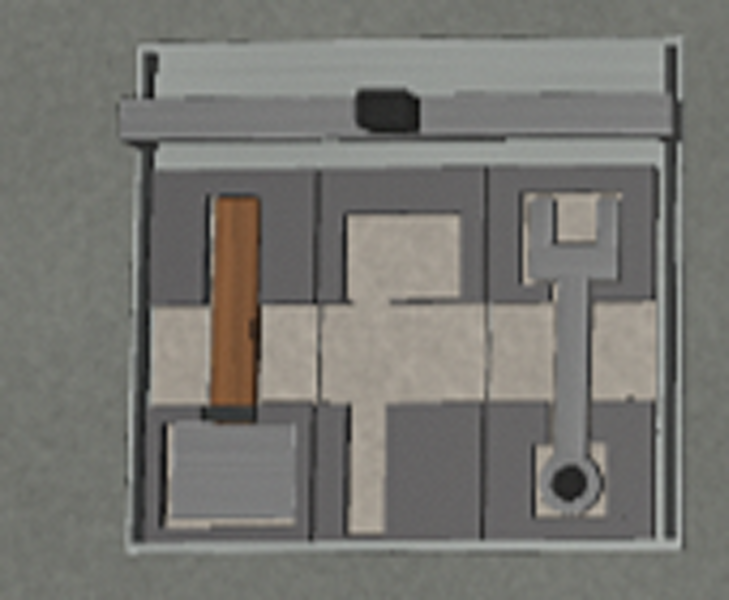

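Both tools look seated: spanner in the right pocket (top crop 570,340), scraper in the left one (235,300). Caliper next.

move_arm --commands '[[[0.6,0.04,0.8,0.3,0],[0.6,0.04,0.9,0.4,0],[0.6,0.04,0.8,0.5,0],[0.6,0.04,0.6,0.6,0],[0.6,0,0.3,0.5,0],[0.6,0,0,0.3,0],[0.6,0,0,0,0]]]'

```text
time: 23.85
position: [543.6, -247.3, 56.2]
eef_rot: [0.002, 0.998, 0.058, 0.018]
ft_force: [-0.2, 0.3, -1.1]
grip_width: 51.2
```

```bash
python3 go.py 541.2 -256.7 4 0.12;python3 -c "
from rig import env
print(env.sense()['eef_rot'])"
```

```text
now dx -0.115 dy 0.303 dz 1.739 (x30mm)
at goal yaw dx -0.116 dy 0.302 dz 1.739 (x30mm)
spin deg -0.25 t 23.85 pos [ 543.6 -247.3   56.2] yaw 0.116 w 51.2 F [-0.2  0.3 -1.1]
[0.00168214 0.9981666  0.0577596  0.01801188]
```

move_arm --commands '[[[0.5,-0.15,0.3,0.5,-0.3],[0.5,0,0,0.5,0],[0.5,0,0,0.4,0],[0.5,0,0,0.2,0],[0.5,0,0,0,0]]]'

```text
time: 24.27
position: [544.6, -253.3, 11.8]
eef_rot: [0.003, 0.998, 0.062, 0.021]
ft_force: [0.1, 0.2, -0.8]
grip_width: 42.4
```

```bash
python3 go.py 541.2 -256.7 4 0.12;python3 -c "
from rig import env
print(env.sense()['eef_rot'])"
```

```text
now dx -0.126 dy 0.098 dz 0.260 (x30mm)
at goal yaw dx -0.125 dy 0.099 dz 0.260 (x30mm)
spin deg 0.25 t 24.27 pos [ 544.6 -253.3   11.8] yaw 0.124 w 42.4 F [ 0.1  0.2 -0.8]
[0.00273717 0.99785387 0.06206226 0.02069861]
```

move_arm --commands '[[[0.4,-0.12,0.1,0.17,0.2],[0.4,0,0,0.08,0],[0.4,0,0,0,0]]]'

```text
time: 24.52
position: [542.6, -256.2, 5.8]
eef_rot: [0.003, 0.998, 0.061, 0.022]
ft_force: [-0.3, -0.2, -0.9]
grip_width: 34.4
```

```bash
python3 go.py 541.2 -256.7 4 0.12; python3 snap.py scene s19.png 160 260 180 300
```

```text
now dx -0.050 dy 0.011 dz 0.060 (x30mm)
at goal yaw dx -0.050 dy 0.011 dz 0.060 (x30mm)
spin deg 0.13 t 24.52 pos [ 542.6 -256.2    5.8] yaw 0.122 w 34.4 F [-0.3 -0.2 -0.9]
```

View pics/s19.png

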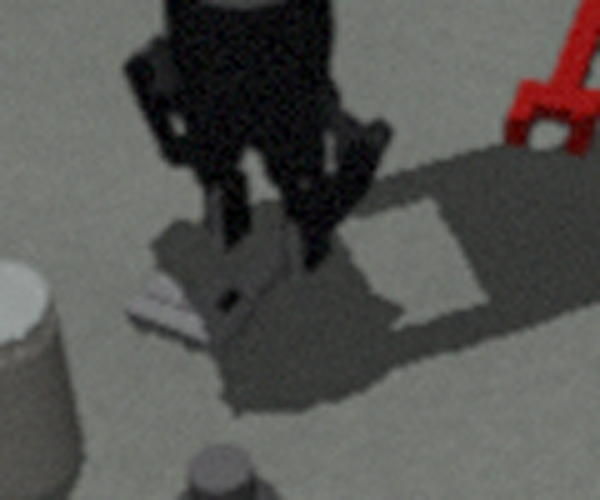

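move_arm --commands '[[[0.4,-0.05,0.01,0.09,0.1],[0.4,0,0,0,0],[0,0,0,0,0],[0,0,0,0,0],[0,0,0,0,0],[0,0,0,0,0]]]'

```text
time: 25.07
position: [541.9, -257.1, 4.7]
eef_rot: [0.004, 0.998, 0.06, 0.023]
ft_force: [0.3, 0.6, -1.0]
grip_width: 10.8
```

```bash
python3 go.py 541.2 -256.7 4 0.12;python3 -c "
from rig import env
print(env.sense()['eef_rot'])"
```

```text
now dx -0.023 dy -0.016 dz 0.023 (x30mm)
at goal yaw dx -0.023 dy -0.016 dz 0.023 (x30mm)
spin deg 0.01 t 25.07 pos [ 541.9 -257.1    4.7] yaw 0.120 w 10.8 F [ 0.3  0.6 -1. ]
[0.0038481  0.99793212 0.05993375 0.02290443]
```

move_arm --commands '[[[0,0,0,-0.5,0],[0,0,0,-0.9,0],[0,0,-0.3,-0.9,3.5],[0,0,-0.9,-0.3,3.4],[0,-0.07,-0.9,-0.1,0],[0,-0.07,-0.9,-0.1,0],[0,-0.07,-0.9,-0.1,0],[0,-0.07,-0.9,-0.1,0],[0,-0.07,-0.9,-0.1,0],[0,-0.07,-0.9,-0.1,0]]]'

```text
time: 25.9
position: [519.0, -55.2, 97.7]
eef_rot: [0.001, 1.0, -0.008, 0.018]
ft_force: [0.7, 0.1, -3.2]
grip_width: 10.8
```

```bash
python3 go.py 505.1 250.7 60 0;python3 -c "
from rig import env
print(env.sense()['eef_rot'])"
```

```text
now dx -0.632 dy -10.188 dz 1.258 (x30mm)
at goal yaw dx -0.463 dy -10.197 dz 1.258 (x30mm)
spin deg -0.95 t 25.90 pos [519.  -55.2  97.7] yaw -0.017 w 10.8 F [ 0.7  0.1 -3.2]
[ 0.00118221  0.9998001  -0.00829812  0.0181525 ]
```

move_arm --commands '[[[0,-0.05,-0.9,-0.1,-0.5],[0,-0.05,-0.9,-0.1,-0.4],[0,-0.05,-0.9,-0.1,0],[0,-0.05,-0.9,-0.1,0],[0,-0.05,-0.9,-0.1,0],[0,-0.05,-0.9,0,0],[0,-0.05,-0.9,0,0],[0,-0.05,-0.9,0.1,0],[0,-0.05,-0.9,0.1,0],[0,0,-0.7,0.2,0]]]'

```text
time: 26.73
position: [501.3, 222.6, 98.0]
eef_rot: [0.001, 1.0, -0.0, 0.016]
ft_force: [0.0, -0.4, -1.9]
grip_width: 10.9
```

```bash
python3 go.py 505.1 250.7 60 0;python3 -c "
from rig import env
print(env.sense()['eef_rot'])"
```

```text
now dx 0.128 dy -0.936 dz 1.266 (x30mm)
at goal yaw dx 0.128 dy -0.936 dz 1.266 (x30mm)
spin deg -0.02 t 26.73 pos [501.3 222.6  98. ] yaw -0.000 w 10.9 F [ 0.  -0.4 -1.9]
[ 1.40603092e-03  9.99864404e-01 -2.00464845e-04  1.64060192e-02]
```

move_arm --commands '[[[0,0.05,-0.55,0.5,0],[0,0,-0.05,0.6,0],[0,0,0,0.4,0],[0,0,0,0.2,0]]]'

```text
time: 27.07
position: [503.0, 246.4, 44.1]
eef_rot: [0.001, 1.0, 0.003, 0.016]
ft_force: [-0.0, 0.4, -2.6]
grip_width: 10.5
```

```bash
python3 go.py 505.1 250.7 14.7 0;python3 snap.py scene s20.png 205 350 300 480;python3 snap.py top t20.png 195 335 100 270
```

```text
now dx 0.070 dy -0.144 dz 0.979 (x30mm)
at goal yaw dx 0.069 dy -0.145 dz 0.979 (x30mm)
spin deg 0.34 t 27.07 pos [503.  246.4  44.1] yaw 0.006 w 10.5 F [-0.   0.4 -2.6]
```

View pics/s20.png

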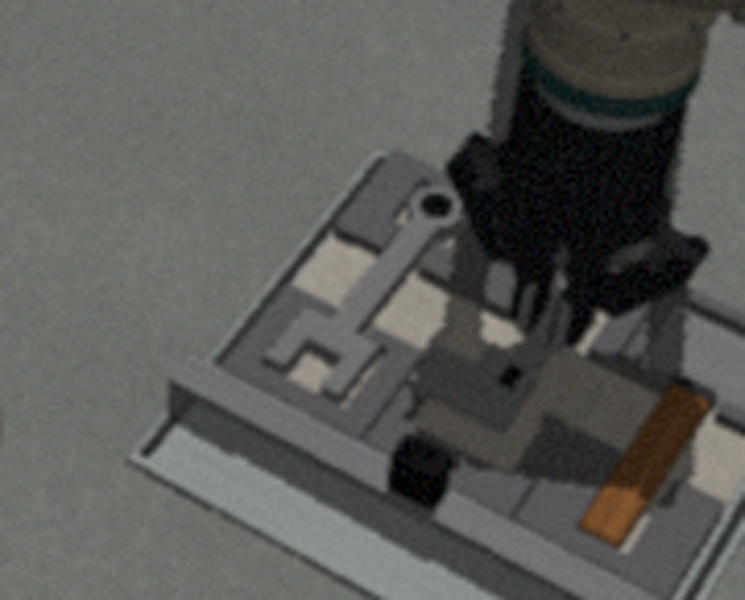

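View pics/t20.png

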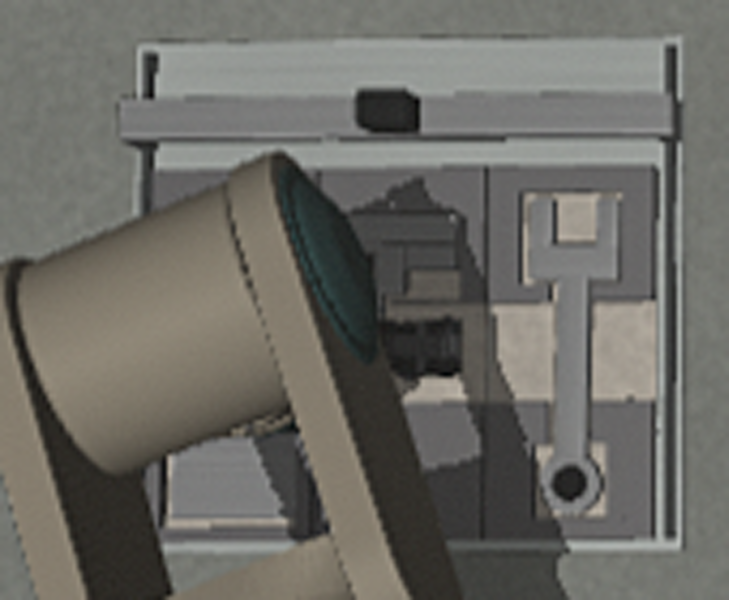

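Run:
```python
from fit import *
import pickle
f=pickle.load(open('last_top.pkl','rb'))
g=f['image'].astype(int).mean(2).astype(int)
print('front col 198',g[238:250,198],'col 192',g[238:250,192]);print('right row 246',g[246,198:215],'row247',g[247,198:215])
c,s=np.cos(.006),np.sin(.006)
for px,py in((65,-20),(65,-42),(50,-42)):
  for z in(39.4,51.4): print(px,py,z,proj(f,[[502.2+c*px-s*py,246.4+s*px+c*py,z]]).round(1))
im=pickle.load(open('fr0.pkl','rb'))['top']['image'].astype(int);b=im[...,2]-im[...,0]
print('pocket front',b[238:250,195]);print('jaw pocket row 255',b[255,174:214]);print('beam row 300',b[300,176:196])
for n,x,y,z in(('front fl',67.5,-20,10),('jawR top',40,-44.5,19),('jawL fl',40,12.5,10),('beam L fl',-60,9.5,10),('beam R top',-60,-9.5,19)): print(n,proj(f,[[504.3+x,250+y,z]]).round(2))
```

```text
front col 198 [55 56 58 60 61 61 45 64 73 69 70 71] col 192 [76 52 56 58 64 62 51 65 73 68 73 72]
right row 246 [ 73  73  73  74  74  74  72 106  82  51  48  98 103 101  99  55  98] row247 [ 69  69  70  70  72  69  70  68  71  50  51 100 103 103  89  53  98]
65 -20 39.4 [[195.  245.7]]
65 -20 51.4 [[193.6 245. ]]
65 -42 39.4 [[205.7 245.7]]
65 -42 51.4 [[204.5 245. ]]
50 -42 39.4 [[205.6 253. ]]
50 -42 51.4 [[204.3 252.4]]
pocket front [ 1  2  2  3  1  1  2 14 18 17 18 17]
jaw pocket row 255 [ 0  2  1  2  1 -1  0 17 18 17 16 18 15 16 16 17 17 18 17 17 18 16 16 17
 17 18 17 18 18 18 16 16 18  7  2  1  2  4  2  2]
beam row 300 [ 1  2  1  2 -1  8 18 18 18 15 18 17 18 15  3  0  1  2  1  1]
front fl [[196.7  245.19]]
jawR top [[207.15 257.97]]
jawL fl [[180.76 258.26]]
beam L fl [[180.68 306.54]]
beam R top [[188.81 306.52]]
```

move_arm --commands '[[[0,0.03,-0.14,0.2,0.3],[0,0,0,0.2,0]]]'

```text
time: 27.33
position: [505.9, 249.6, 34.3]
eef_rot: [0.0, 1.0, -0.001, 0.018]
ft_force: [-0.9, 0.4, -2.6]
grip_width: 10.4
```

```bash
python3 go.py 504.7 250.6 14.7 0;python3 -c "
from rig import env
print(env.sense()['eef_rot'])"
```

```text
now dx -0.041 dy -0.034 dz 0.652 (x30mm)
at goal yaw dx -0.041 dy -0.035 dz 0.652 (x30mm)
spin deg -0.16 t 27.33 pos [505.9 249.6  34.3] yaw -0.003 w 10.4 F [-0.9  0.4 -2.6]
[ 3.30736530e-04  9.99842169e-01 -1.40921781e-03  1.77071246e-02]
```

move_arm --commands '[[[0,-0.06,-0.03,0.2,-0.15],[0,0,0,0.2,0],[0,0,0,0.1,0],[0,0,0,0,0]]]'

```text
time: 27.67
position: [505.4, 250.1, 18.2]
eef_rot: [-0.0, 1.0, -0.001, 0.019]
ft_force: [0.3, 1.4, -2.8]
grip_width: 10.9
```

```bash
python3 go.py 504.7 250.6 14.7 0;python3 snap.py scene s21.png 205 350 300 480;python3 snap.py top t21.png 195 335 100 270
```

```text
now dx -0.023 dy -0.016 dz 0.116 (x30mm)
at goal yaw dx -0.023 dy -0.016 dz 0.116 (x30mm)
spin deg -0.08 t 27.67 pos [505.4 250.1  18.2] yaw -0.001 w 10.9 F [ 0.3  1.4 -2.8]
```

View pics/s21.png

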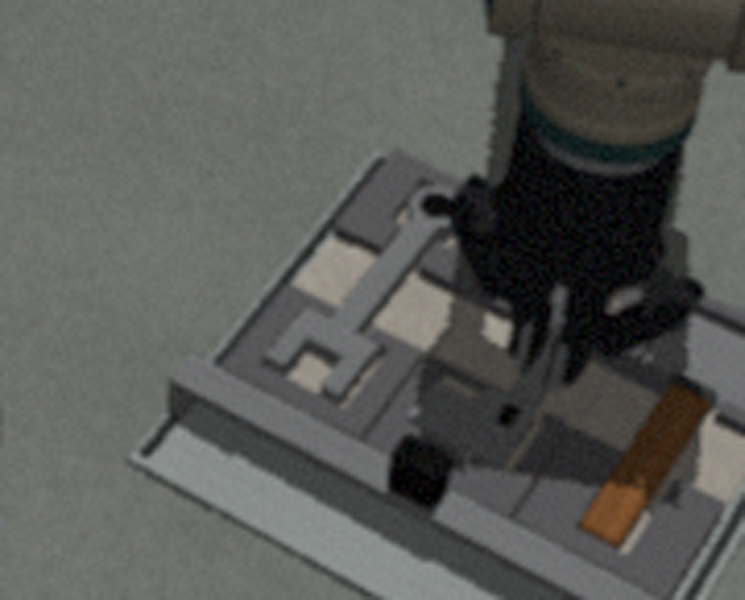

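move_arm --commands '[[[0,-0.02,0,0.1,0],[0,0,0,0.03,0],[0.3,0,0,0,0],[0.35,0,0,0,0],[0.35,0,0,0,0]]]'

```text
time: 28.18
position: [506.3, 250.4, 16.4]
eef_rot: [-0.001, 1.0, -0.001, 0.02]
ft_force: [0.5, -0.3, -0.4]
grip_width: 29.9
```

```bash
python3 go.py 504.7 250.6 14.7 0
```

```text
now dx -0.054 dy -0.008 dz 0.058 (x30mm)
at goal yaw dx -0.054 dy -0.008 dz 0.058 (x30mm)
spin deg -0.09 t 28.18 pos [506.3 250.4  16.4] yaw -0.002 w 29.9 F [ 0.5 -0.3 -0.4]
```

move_arm --commands '[[[0.35,0,0,-0.3,0],[0.35,0,0,-0.8,0],[0.35,0,0,-1,0],[0.35,0,0,-1,0],[0.35,-1,0,-0.5,0],[0.35,-1,0,0,0],[0.35,-1,0,0,0],[0.35,-1,0,0,0]]]'

```text
time: 28.85
position: [383.3, 250.2, 131.9]
eef_rot: [-0.003, 1.0, -0.003, 0.025]
ft_force: [-0.3, -0.1, -0.3]
grip_width: 29.6
```

```bash
python3 go.py 625 235 90 0; python3 snap.py scene s22.png 235 380 325 505; python3 snap.py top t22.png 195 335 100 270; python3 -c "
from rig import env
print(env.sense()['eef_rot'])"
```

```text
now dx 8.058 dy 0.451 dz 1.395 (x30mm)
at goal yaw dx 8.055 dy 0.506 dz 1.395 (x30mm)
spin deg -0.40 t 28.85 pos [383.3 250.2 131.9] yaw -0.007 w 29.6 F [-0.3 -0.1 -0.3]
[-0.00212352  0.99971185 -0.00207618  0.02382026]
```

View pics/s22.png

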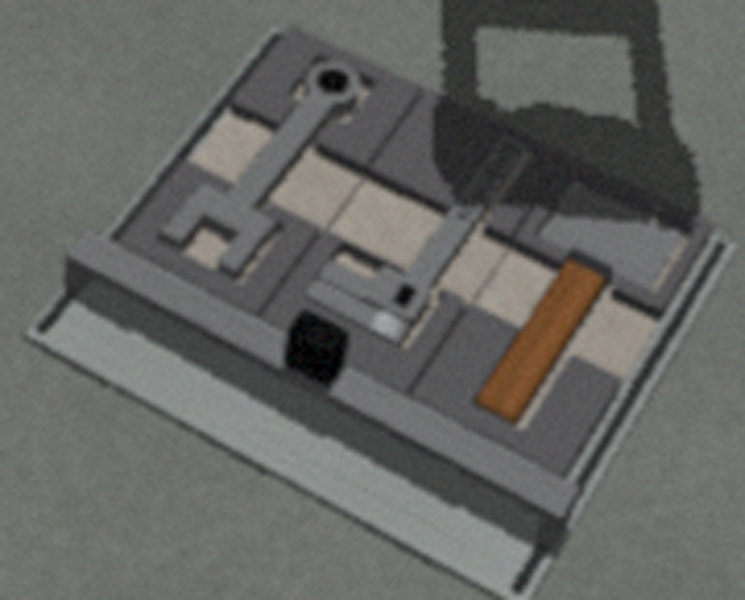

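View pics/t22.png

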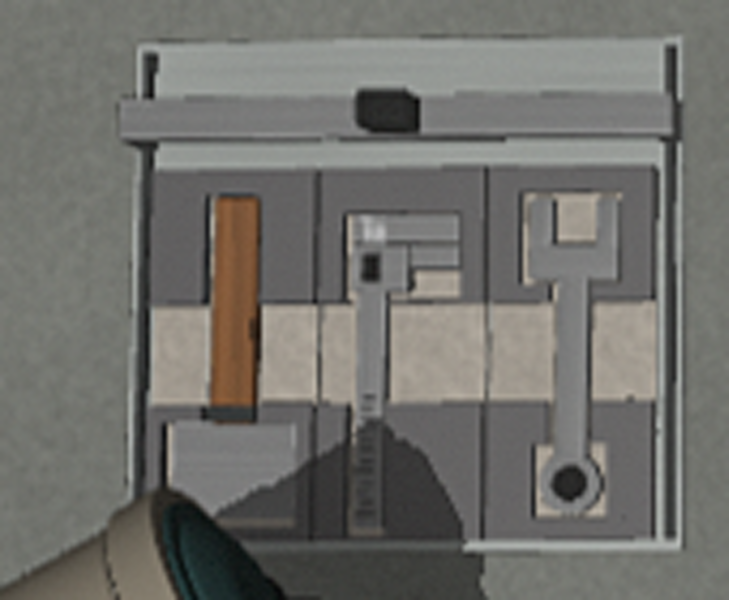

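```bash
python3 -c "
import cv2,pickle
im=pickle.load(open('last_scene.pkl','rb'))['image'][280:330,385:455]
cv2.imwrite('pics/s22z.png',cv2.convertScaleAbs(cv2.resize(im,None,fx=10,fy=10,interpolation=cv2.INTER_CUBIC),alpha=1.4))
im=pickle.load(open('last_top.pkl','rb'))['image'][235:325,170:250]
cv2.imwrite('pics/t22z.png',cv2.convertScaleAbs(cv2.resize(im,None,fx=6.5,fy=6.5,interpolation=cv2.INTER_CUBIC),alpha=1.4))
"
```

```text
(no output)
```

View pics/s22z.png

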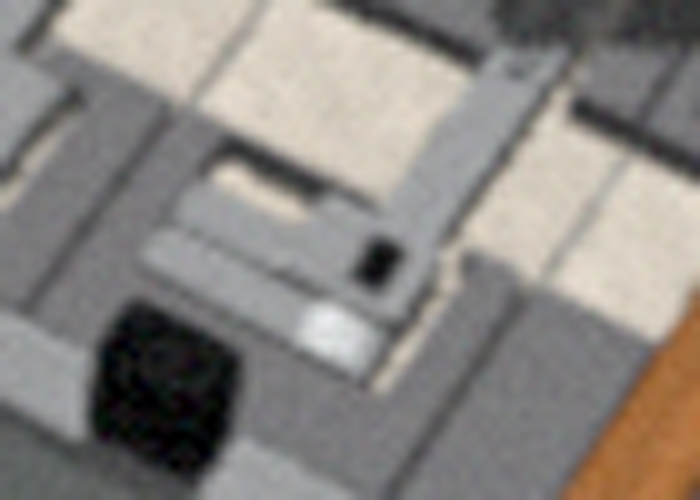

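View pics/t22z.png

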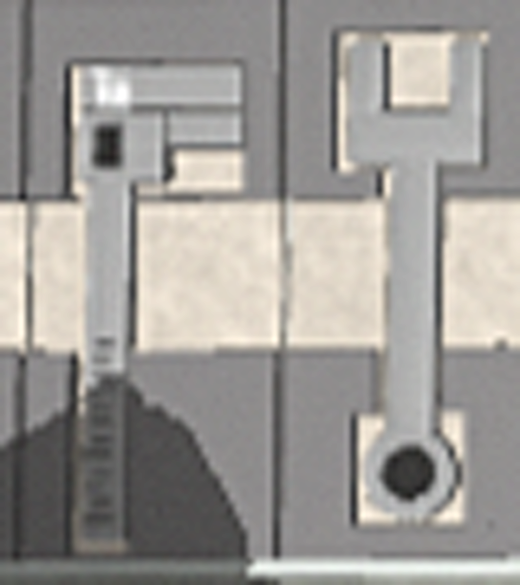

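Run:
```python
from fit import *
import pickle
import scipy.ndimage as nd
from scipy.optimize import least_squares
fr={c:pickle.load(open(f'last_{c}.pkl','rb')) for c in('top','scene')}
rois={'top':(210,235,178,206),'scene':(300,340,385,425)}
M={}
for c,r in rois.items():
    g=fr[c]['image'].astype(float).mean(2)[r[0]:r[1],r[2]:r[3]]
    l,n=nd.label(g<60);k=np.argmax(nd.sum(g<60,l,range(1,n+1)))+1
    M[c]=(l==k);print(c,np.array(nd.center_of_mass(M[c]))+[r[0],r[2]],M[c].sum())
def run(cams,z0=36,free=True):
    def cost(v):
        t=0
        for c in cams:
            f=fr[c];z=v[2] if free else z0
            b=box(-9,9,-13,13)
            h=cv2.convexHull(np.r_[proj(f,w(b,(v[0],v[1],0),z)),proj(f,w(b,(v[0],v[1],0),z+28))].astype(np.float32))[:,0].astype(float)
            m=down(cover([h],rois[c]));t+=((m-M[c])**2).sum()/M[c].sum()
        return t
    o=nm(cost,[610,233,z0][:3 if free else 2],[8,8,8][:3 if free else 2]);o=nm(cost,o.x,[3]*len(o.x));print(cams,o.x.round(1),round(o.fun,3))
run(['top'],36,False);run(['scene'],36,False);run(['top','scene'])
```

```text
top [220.55714286 190.00714286] 140
scene [320.09016393 400.13934426] 244
['top'] [617.2 235.7] 0.146
['scene'] [621.  240.3] 0.159
['top', 'scene'] [618.2 238.8  30.5] 0.329
```

Zoomed crops show all three tools down: jaws flush at top crop (150,90), spanner head at (415,100), handle in its slot. Next I push the bar by its knob, which is at about (617, 237) at top pixel (190,220), from its +x side with the fingers shut.

move_arm --commands '[[[0,0.6,0.05,-0.1,0],[0,0.9,0.05,0,0],[0,0.9,0.05,0,0],[0,0.9,0.05,0,0],[0,0.9,0.05,0,0],[0,0.9,0.05,0,0],[0,0.9,0.05,0,0],[0,0.9,0.05,0,0],[0,0.9,0,0,0],[0,0.6,0,0,0]]]'

```text
time: 29.78
position: [646.0, 236.9, 158.2]
eef_rot: [-0.005, 0.999, -0.0, 0.031]
ft_force: [-1.0, -0.5, 0.6]
grip_width: 0.1
```

```bash
python3 go.py 652 237.5 46 0; python3 -c "
from rig import env
print(env.sense()['eef_rot'])"
```

```text
now dx 0.199 dy -0.020 dz 3.741 (x30mm)
at goal yaw dx 0.199 dy -0.020 dz 3.741 (x30mm)
spin deg -0.03 t 29.78 pos [646.  236.9 158.2] yaw -0.000 w 0.1 F [-1.  -0.5  0.6]
[-4.62554303e-03  9.99498888e-01 -1.00459805e-04  3.13140130e-02]
```

move_arm --commands '[[[0,0,0,0.8,0],[0,0,0,0.9,0],[0,0,0,0.8,0],[0,0,0,0.6,0],[0,0,0,0.3,0],[0,0,0,0,0]]]'

```text
time: 30.28
position: [662.9, 235.2, 57.7]
eef_rot: [-0.006, 0.999, -0.003, 0.037]
ft_force: [-1.2, -0.5, -0.9]
grip_width: -0.2
```

```bash
python3 go.py 640 237.5 46 0; python3 snap.py scene s23.png 235 380 325 505
```

```text
now dx -0.765 dy -0.073 dz 0.391 (x30mm)
at goal yaw dx -0.765 dy -0.077 dz 0.391 (x30mm)
spin deg -0.32 t 30.28 pos [662.9 235.2  57.7] yaw -0.006 w -0.2 F [-1.2 -0.5 -0.9]
```

View pics/s23.png

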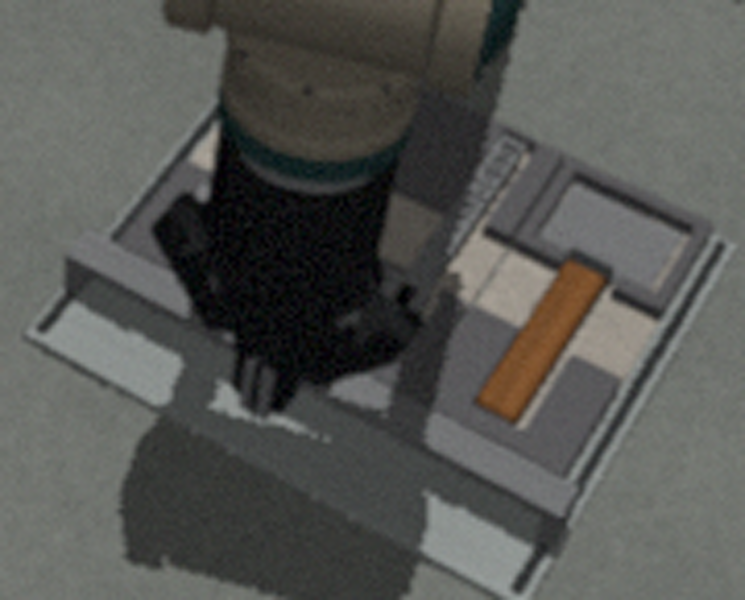

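move_arm --commands '[[[0,-0.3,-0.06,0.15,0],[0,-0.4,0,0,0],[0,-0.4,0,0,0],[0,-0.4,0,0,0],[0,-0.4,0,0,0]]]'

```text
time: 30.75
position: [611.9, 237.8, 59.8]
eef_rot: [-0.008, 0.999, -0.003, 0.046]
ft_force: [3.2, 0.5, -0.9]
grip_width: 0.2
```

```bash
python3 go.py 565 237.5 46 0; python3 snap.py scene s24.png 235 380 325 505
```

```text
now dx -1.562 dy 0.020 dz 0.460 (x30mm)
at goal yaw dx -1.562 dy 0.009 dz 0.460 (x30mm)
spin deg -0.44 t 30.75 pos [611.9 237.8  59.8] yaw -0.008 w 0.2 F [ 3.2  0.5 -0.9]
```

View pics/s24.png

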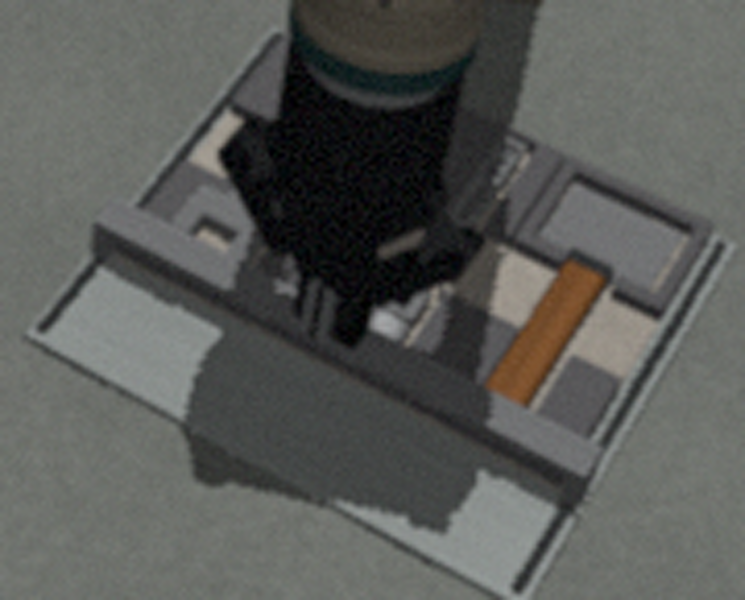

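move_arm --commands '[[[0,0.15,0,0,0],[0,0,0,0.3,0],[0,-0.3,0,0.15,0],[0,-0.4,0,0.05,0],[0,-0.4,0,0,0],[0,-0.3,0,0,0]]]'

```text
time: 31.3
position: [583.3, 239.3, 49.1]
eef_rot: [-0.01, 0.998, -0.004, 0.055]
ft_force: [2.4, -0.4, 0.9]
grip_width: 0.1
```

```bash
python3 go.py 565 237.5 46 0; python3 snap.py scene s25.png 235 380 325 505
```

```text
now dx -0.611 dy 0.066 dz 0.102 (x30mm)
at goal yaw dx -0.612 dy 0.061 dz 0.102 (x30mm)
spin deg -0.52 t 31.30 pos [583.3 239.3  49.1] yaw -0.009 w 0.1 F [ 2.4 -0.4  0.9]
```

View pics/s25.png

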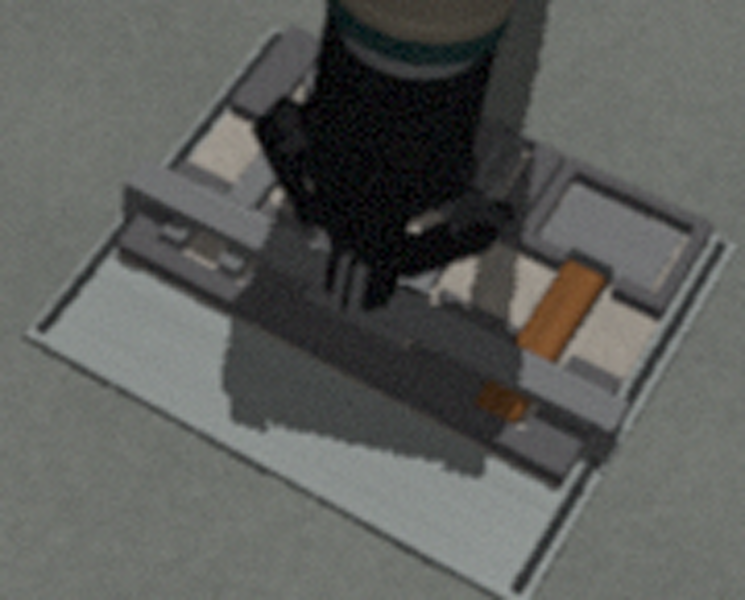

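move_arm --commands '[[[0,-0.3,0.04,-0.03,0],[0,-0.3,0,-0.03,0],[0,-0.2,0,-0.02,0]]]'

```text
time: 31.6
position: [575.9, 238.5, 53.3]
eef_rot: [-0.013, 0.997, -0.005, 0.077]
ft_force: [20.3, 1.7, -10.4]
grip_width: -0.0
```

```bash
python3 go.py 555 237.5 46 0
```

```text
now dx -0.696 dy 0.043 dz 0.245 (x30mm)
at goal yaw dx -0.696 dy 0.035 dz 0.245 (x30mm)
spin deg -0.71 t 31.60 pos [575.9 238.5  53.3] yaw -0.012 w -0.0 F [ 20.3   1.7 -10.4]
```

move_arm --commands '[[[0,0.3,0,0,0],[0,0.5,0,0,0],[0,0.2,0,-0.8,0],[0,0,0,-1,0],[0,0,0,-1,0]]]'

```text
time: 32.02
position: [596.3, 233.7, 134.9]
eef_rot: [-0.011, 0.997, -0.006, 0.072]
ft_force: [-0.0, -0.1, 0.1]
grip_width: -0.3
```

```bash
python3 go.py 555 237.5 46 0
```

```text
now dx -1.378 dy -0.106 dz 2.965 (x30mm)
at goal yaw dx -1.376 dy -0.126 dz 2.965 (x30mm)
spin deg -0.83 t 32.02 pos [596.3 233.7 134.9] yaw -0.015 w -0.3 F [-0.  -0.1  0.1]
```

move_arm --commands '[[[0,0,0.9,-0.3,0],[0,0,0.9,0,0],[0,0,0.9,0,0],[0,0,0.9,0,0],[0,0,0.9,0,0],[0,0,0.9,0,0],[0,0,0.9,0,0],[0,0,0.9,0,0]]]'

```text
time: 32.68
position: [603.3, 14.1, 151.3]
eef_rot: [-0.015, 0.996, -0.003, 0.083]
ft_force: [-0.4, -0.7, -0.7]
grip_width: 0.4
```

```bash
python3 go.py 555 237.5 46 0; python3 snap.py scene s26.png 235 380 325 505; python3 snap.py top t26.png 195 335 100 270
```

```text
now dx -1.667 dy -7.435 dz 3.511 (x30mm)
at goal yaw dx -1.610 dy -7.448 dz 3.511 (x30mm)
spin deg -0.44 t 32.68 pos [603.3  14.1 151.3] yaw -0.008 w 0.4 F [-0.4 -0.7 -0.7]
```

View pics/s26.png

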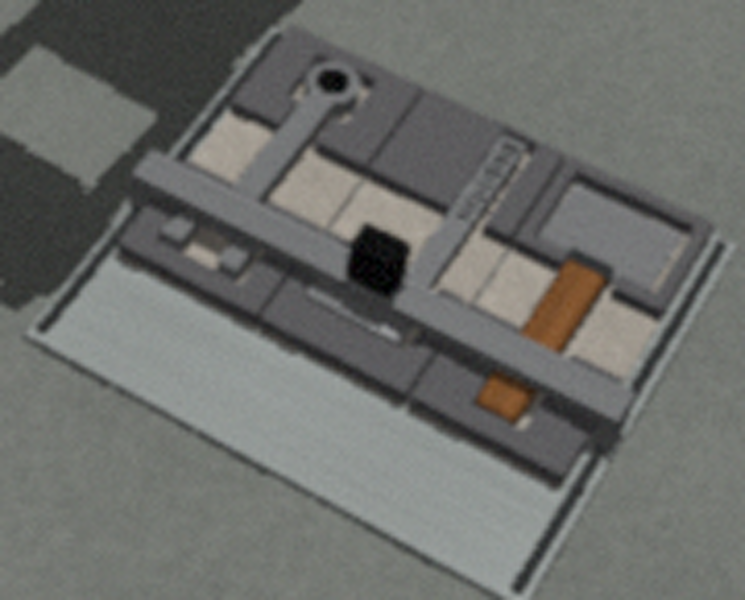

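View pics/t26.png

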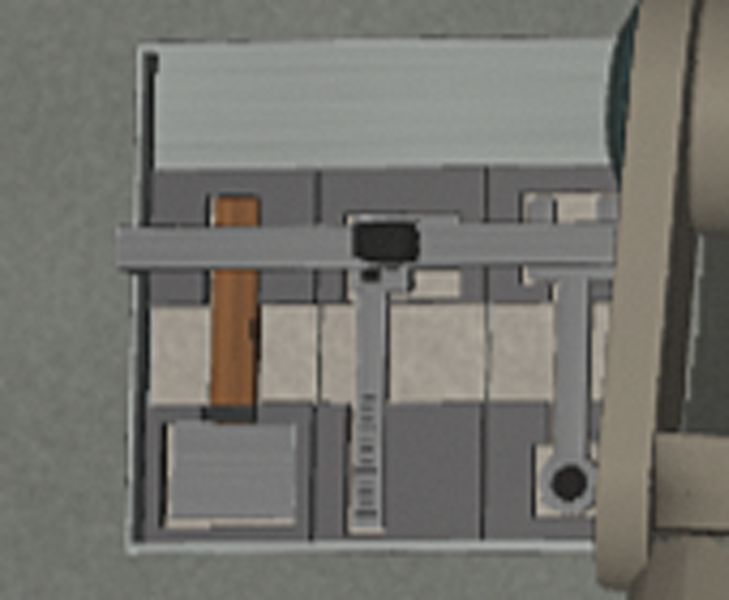

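Run:
```python
from fit import *
import pickle
import scipy.ndimage as nd
fr={c:pickle.load(open(f'last_{c}.pkl','rb')) for c in('top','scene')}
f0=pickle.load(open('fr0.pkl','rb'))
def knob(f,roi):
    g=f['image'].astype(float).mean(2)[roi[0]:roi[1],roi[2]:roi[3]]
    l,n=nd.label(g<60);k=np.argmax(nd.sum(g<60,l,range(1,n+1)))+1
    M=(l==k)
    def cost(v):
        b=box(-9,9,-13,13)
        h=cv2.convexHull(np.r_[proj(f,w(b,(v[0],v[1],0),36)),proj(f,w(b,(v[0],v[1],0),64))].astype(np.float32))[:,0].astype(float)
        return ((down(cover([h],roi))-M)**2).sum()/M.sum()
    p=np.array(nd.center_of_mass(M))+[roi[0],roi[2]];P=ray(f,p,52)
    o=nm(cost,P[:2],[6,6]);o=nm(cost,o.x,[3,3]);return o.x.round(1),round(o.fun,3)
print('before',knob(f0['top'],(210,235,178,206)),knob(f0['scene'],(300,340,385,425)))
print('after',knob(fr['top'],(240,262,178,206)),knob(fr['scene'],(280,315,398,430)))
f=f0['top'];g=f['image'].astype(int)
for c in(140,160,230): print(c,'front',g[200:210,c].mean(1).astype(int),'rear',g[314:328,c].mean(1).astype(int))
for z in(0,5,10): print(z,[ray(f,(r,195),z)[0].round(1) for r in(204,205,322,323)])
```

```text
before (array([617.3, 235.9]), np.float64(0.142)) (array([620.9, 240.3]), np.float64(0.171))
after (array([556. , 234.1]), np.float64(0.201)) (array([564.6, 240.9]), np.float64(0.306))
140 front [110 111 111 112  86 130 152 147 148 147] rear [155 153 157 151 115  89  89 112 147 138 108 105 108 111]
160 front [116 114 115 112 120 139 148 144 144 146] rear [153 156 165 120  88  93  90 127 152 140 115 111 112 111]
230 front [113 112 105 111 138 145 147 145 145 144] rear [160 120  92 100 101  98  89 140 167 137 111 112 113 112]
0 [np.float64(660.6), np.float64(658.5), np.float64(412.8), np.float64(410.7)]
5 [np.float64(659.7), np.float64(657.6), np.float64(412.8), np.float64(410.8)]
10 [np.float64(658.8), np.float64(656.6), np.float64(412.9), np.float64(410.8)]
```

move_arm --commands '[[[0,0,-0.8,0,0],[0,0,-0.9,0,0],[0,0,-0.9,0,0],[0,0,-0.9,0,0],[0,0,-0.9,0,0],[0,0,-0.9,0,0],[0,0,-0.9,0,0],[0,0,-0.6,0.2,0],[0,0,-0.2,0.4,0],[0,0,0,0,0]]]'

```text
time: 33.62
position: [614.8, 233.3, 140.1]
eef_rot: [-0.016, 0.996, -0.007, 0.084]
ft_force: [-0.8, -1.0, -2.0]
grip_width: 0.3
```

```bash
python3 go.py 600 237.5 50 0; python3 -c "
from rig import env
print(env.sense()['eef_rot'])"
```

```text
now dx -0.496 dy -0.130 dz 3.004 (x30mm)
at goal yaw dx -0.494 dy -0.138 dz 3.004 (x30mm)
spin deg -1.02 t 33.62 pos [614.8 233.3 140.1] yaw -0.018 w 0.3 F [-0.8 -1.  -2. ]
[-0.01550346  0.99630409 -0.00748208  0.08415361]
```

move_arm --commands '[[[0,-0.4,-0.1,0.5,0],[0,-0.3,0,0.7,0],[0,0,0,0.7,0],[0,0,0,0.5,0],[0,0,0,0.2,0],[0,0,0,0,0]]]'

```text
time: 34.12
position: [608.9, 235.1, 55.8]
eef_rot: [-0.015, 0.996, -0.009, 0.084]
ft_force: [-0.0, 0.8, 0.1]
grip_width: -0.4
```

```bash
python3 go.py 580 237.5 50 0;python3 snap.py scene s27.png 235 380 325 505
```

```text
now dx -0.965 dy -0.059 dz 0.192 (x30mm)
at goal yaw dx -0.963 dy -0.079 dz 0.192 (x30mm)
spin deg -1.16 t 34.12 pos [608.9 235.1  55.8] yaw -0.020 w -0.4 F [-0.   0.8  0.1]
```

View pics/s27.png

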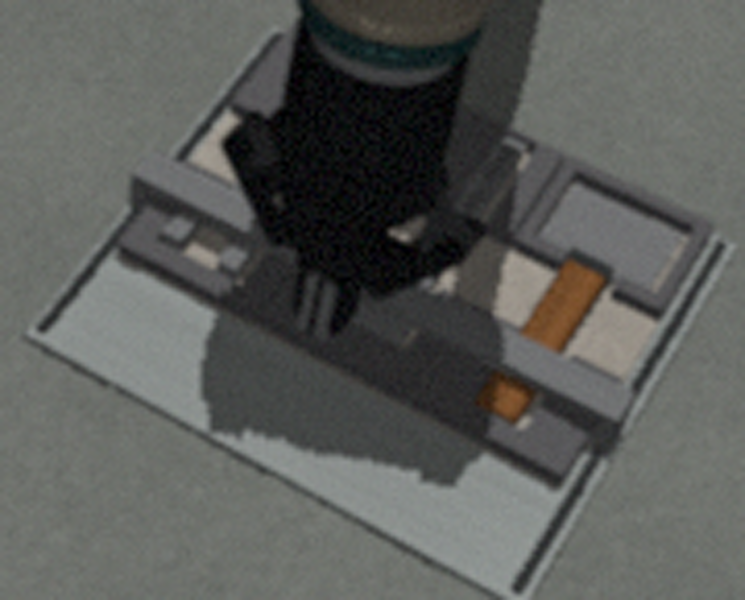

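move_arm --commands '[[[0,-0.4,-0.05,0,0],[0,-0.4,0,0,0],[0,-0.2,0,0,0],[0,-0.15,0,0,0]]]'

```text
time: 34.5
position: [577.5, 235.9, 55.5]
eef_rot: [-0.016, 0.996, -0.01, 0.088]
ft_force: [0.2, -0.5, -0.2]
grip_width: -0.3
```

move_arm --commands '[[[0,-0.2,0,0,0],[0,-0.25,0,0,0]]]'

```text
time: 34.67
position: [574.9, 236.0, 58.8]
eef_rot: [-0.018, 0.994, -0.011, 0.103]
ft_force: [44.9, 2.5, -20.1]
grip_width: 0.0
```

```bash
python3 go.py 580 237.5 50 0
```

```text
now dx 0.167 dy -0.055 dz 0.293 (x30mm)
at goal yaw dx 0.169 dy -0.051 dz 0.293 (x30mm)
spin deg -1.50 t 34.67 pos [574.9 236.   58.8] yaw -0.026 w 0.0 F [ 44.9   2.5 -20.1]
```

move_arm --commands '[[[0,0.3,0,0,0],[0,0.5,0,-0.1,0],[0,0.2,0,-0.8,0],[0,0,0,-1,0],[0,0,0,-1,0],[0,0,0.9,-0.3,0],[0,0,0.9,0,0],[0,0,0.9,0,0],[0,0,0.9,0,0],[0,0,0.9,0,0]]]'

```text
time: 35.5
position: [587.2, 95.7, 170.0]
eef_rot: [-0.02, 0.993, -0.008, 0.115]
ft_force: [-0.7, 0.4, 0.5]
grip_width: -0.4
```

move_arm --commands '[[[0,0,0.9,0,0],[0,0,0.9,0,0],[0,0,0.9,0,0],[0,0,0.5,0,0],[0,0,0,0,0]]]'

```text
time: 35.92
position: [586.7, -10.3, 171.6]
eef_rot: [-0.019, 0.993, -0.01, 0.12]
ft_force: [0.4, -0.4, 0.9]
grip_width: 0.1
```

```bash
python3 go.py 580 237.5 50 0; python3 snap.py scene s28.png 235 380 325 505; python3 snap.py top t28.png 195 335 120 270; python3 snap.py scene full.png 0 480 0 640
python3 - <<'E'
from fit import *
import pickle
import scipy.ndimage as nd
fr={c:pickle.load(open(f'last_{c}.pkl','rb')) for c in('top','scene')}
def com(f,roi):
    g=f['image'].astype(float).mean(2)[roi[0]:roi[1],roi[2]:roi[3]]
    l,n=nd.label(g<60);k=np.argmax(nd.sum(g<60,l,range(1,n+1)))+1
    return np.array(nd.center_of_mass(l==k))+[roi[0],roi[2]]
print(com(fr['top'],(240,262,178,206)),com(fr['scene'],(280,315,398,430)))
f=fr['top']
print(f['image'].astype(int).mean(2)[242:264,150].astype(int), [ray(f,(r,150),36)[0].round(1) for r in(247,256)])
print(pickle.load(open('fr0.pkl','rb'))['top']['image'].astype(int).mean(2)[210:234,150].astype(int),[ray(f,(r,150),36)[0].round(1) for r in(217,226)])
E
```

```text
now dx -0.438 dy -8.252 dz 4.052 (x30mm)
at goal yaw dx -0.223 dy -8.260 dz 4.052 (x30mm)
spin deg -1.50 t 35.92 pos [586.7 -10.3 171.6] yaw -0.026 w 0.1 F [ 0.4 -0.4  0.9]
[250.96153846 189.93846154] [301.4551495  414.04651163]
[ 96  96  96 106 103  75 105 119 117 120 121 118 116 118 131  87  77  91
  85  86  89  90] [np.float64(564.6), np.float64(546.1)]
[144 142 144 146 148 147 151 122 110 115 117 117 118 117 115 118 126  81
 114 145 143 144 146 152] [np.float64(626.6), np.float64(607.9)]
```

View pics/s28.png

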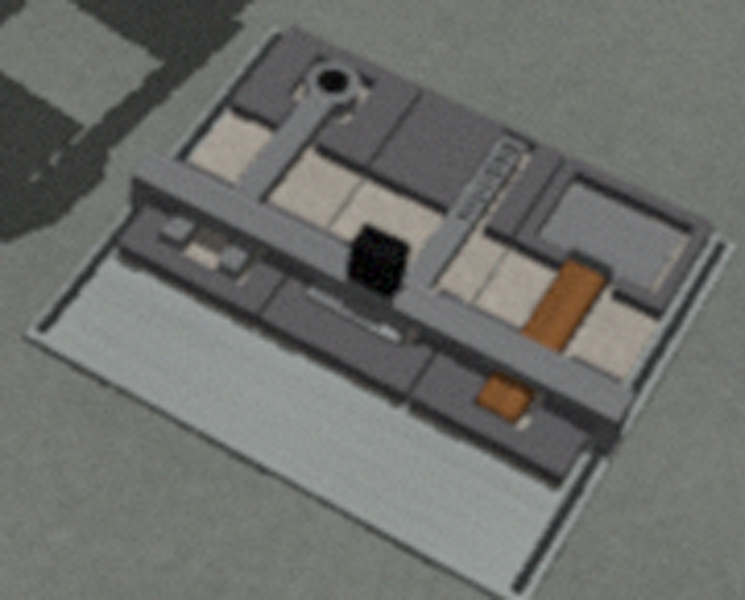

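View pics/t28.png

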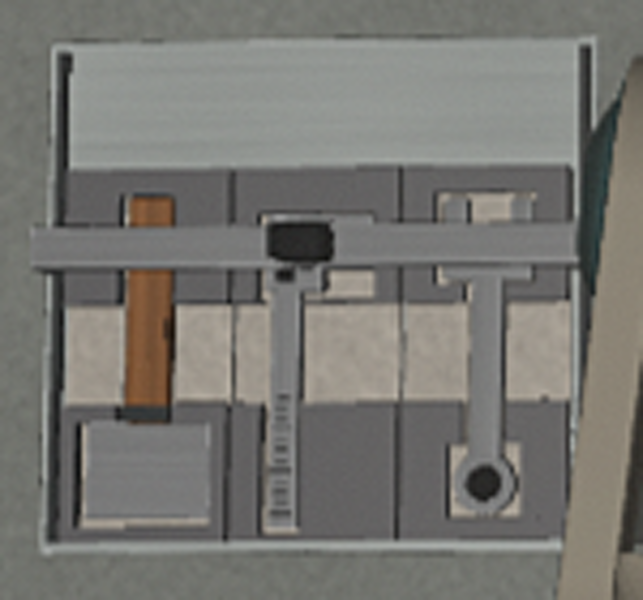

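View pics/full.png

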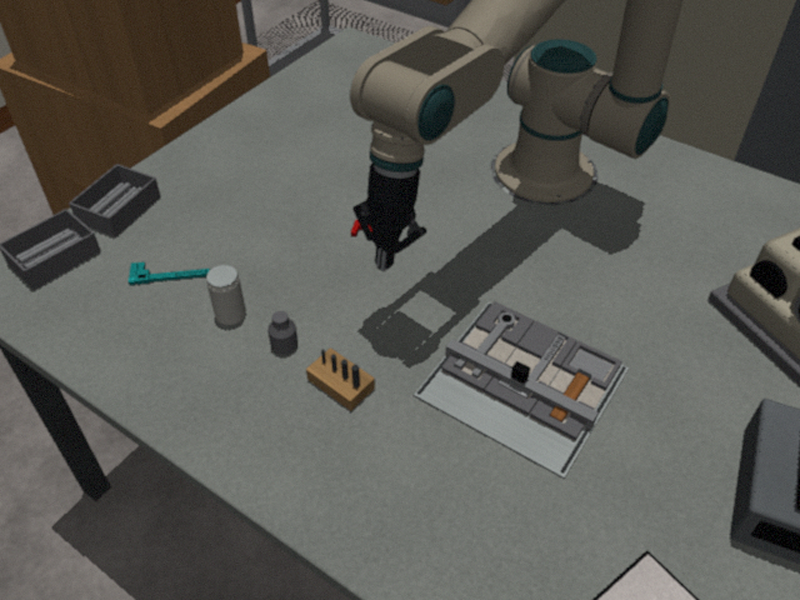

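The bar stayed put under a 45 N push, so it is at its stop. The tools look unmoved and the gripper is clear. Handing in.

```bash
python3 -c "
from rig import env
print(env.close_job()); print(env.sense()['time'])"
```

```text
the job is handed in; nothing more can be done
None
the job is handed in; nothing more can be done
```

I laid the scraper, spanner and caliper in their own pockets. Then I pushed the retainer bar by its knob, with the fingers shut, until it stopped. I let go, moved the arm clear and handed the job in at about 36 s; no verdict was reported.

**What the last checks showed:**
- **Tools:** in both cameras all three lie flush inside their outlines. I judged this by eye and did not measure their final heights.
- **Bar:** it moved about 62 mm and did not move further on a second push of about 45 N. That puts it at its stop if it started about 13 mm in. I inferred this, because the bar's travel cannot be read directly.
- **Bystanders:** the drill holder, oil can, drill block and the turquoise caliper stand where they were. In the last picture the red spanner is mostly hidden behind the gripper; the arm never worked near it.

**What went wrong or disagreed:**
- **Scraper:** it needed two re-grips, because it first rested on the end and then on the side of its slot.
- **Cameras:** the two cameras disagreed by 2 to 5 mm sideways, so I relied mainly on edges in the top view.
- **Gripper tilt:** the gripper slowly tilted during the moves, reaching about 0.2 rad while pushing the bar. It was under 0.05 rad during the final release of each tool.

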